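# Run the setter's work carrier round the bend and latch it in the head

## Robot

A 6-joint arm with a two-finger parallel gripper is mounted at the origin on the work surface. World frame = base frame: x ahead of the robot, y to its left, z up, the work surface at z = 0. Lengths are in mm, angles in rad, forces in N, time in s.
With the tool pointing down it reaches from about 350 to 775 mm from the base axis. Payload 7.3 kg.
Tool frame: the origin (TCP) lies on the centre line of the jaws, within the pads' length; the fingertips stand 22 mm ahead of it and the grasp point (between the pads) lies 3 mm ahead of it; x points along the fingers, z is the direction in which the jaws open and shut, and the axes are right-handed (so a half turn about x gives the same grasp; the last joint's range is limited). The gripper opens to 92 mm and grips with 3 to 60 N. Pads are 19 mm wide; open, the fingers measure 130 mm over their backs; the gripper's body (75 mm by 190 mm) begins 47 mm behind the grasp point.
Start: joints at [1.163, 0.342, 1.524, -0, 1.275, -0.146], TCP at [135.865, 507.136, 212.341] pointing down, gripper open.
Joint ranges: [-2.53, 2.53], [-0.77, 2.02], [0.04, 2.7], [-1, 4.14], [0.28, 2.66], [-3.11, 3.11]. Speed limits (rad/s): [2.57, 2.57, 3.14, 3.14, 3.14, 3.14].

## Interface

Orientations are given as [roll, pitch, yaw] about the fixed x, y, z axes, in that order (R = Rz(yaw) Ry(pitch) Rx(roll)).
In Python, from plant import readout, imaging, bot gives the robot as it stands.
- The arm moves only by the tool arm_command, never from a script. Its argument "plan" is a list of rows, each an object of numbers: "tx", "ty", "tz": the shift along the tool's x, y, z in cm; "wx", "wy", "wz": the turn, a rotation vector about the tool's x, y, z in rad; "jaw": the opening, from -1 (shut) to 1 (fully open). In form: [{"tx": .., "ty": .., "tz": .., "wx": .., "wy": .., "wz": .., "jaw": ..}, ...]. A call has 1 to 20 rows; each row shifts and turns the commanded pose from where the row before left it, along the tool's axes as they then stand; what a row does not reach is not made up. A row lasts 1/10 s, in which the tool goes at most 50 mm and 8.59 degrees, less where a joint would pass 70% of its speed; a pose out of reach is approached as far as the arm can. A call with a gripper value outside its range is refused whole. The fingers move at their own pace and stop on an object; the grip force is fixed at half the most. Time passes only in rows, so rows that do not move let the fingers close. It gives the time, the measured TCP pose, the force and the opening at its end, in the units of the state.
- readout.get_obs(): the state, without advancing time (a new reading comes with each control period).
- imaging.capture(name): name is "scene" or "top" or "wrist"; returns the picture (480x640x3 uint8, blue, green, red); there is no depth.
- imaging.get_calibration(name): a dict with "fx", "fy", "cx", "cy" (pixels), "position" and "rotation" of the camera in the world; the wrist camera has in their place "mount" (4x4, takes a point from camera to tool coordinates, whose origin is the TCP and whose axes are the tool frame's). Camera axes: x right, y up, looking along -z (the intrinsics and any distortion apply to the point x, -y, -z); pixel columns grow to the right and rows downward; lengths in mm; the calibration is good to about 2 mm. A picture is of the moment at which its call begins: read the wrist's pose just before it. get_calibration takes no time and is no camera call.
- bot.close_job(): hands the job in, once; it reports no verdict.
The state is a dict: "time": time; "joint_positions": joint angles; "dq": joint speeds; "tau": joint torques, N m; "tool_pos": TCP position; "tcp_rot": TCP orientation; "contact_force": force on the tool from outside, world axes, zero at the start; "moment": the same for the moment, N m; "grip_width": finger opening in mm.
Only numpy, scipy, OpenCV 4.12 (cv2) and the standard library are available. Lean on these libraries where they do the work, as an engineer would, in place of code of your own. Each camera call takes 0.05 s, during which the arm holds its last target.

## Task

Push the work carrier by its stem along the guide, round the bend and on into the grey head, until the spring catch snaps in behind it and holds it against the brass plunger; then let go. Push gently: at most about 15 N on the stem and no wedging or ramming, or the stone works loose. Leave the other things on the bench alone.

Things in the scene. Friction and masses are not known exactly. Their poses are not given: they have to be found in the camera images.
- track: The guide: fixed steel plate 250 x 304 x 6 mm on the bench with two aluminium walls clamped on it (tops 21 mm above the bench, 3 mm lips overhang the lane by 4 mm to keep the carrier down), a lane 33 mm wide, floor 6 mm above the bench. Origin: bench height, the bend's centre if the walls sit mid-way. In this frame (mm) the lane runs along +x at y=-80 from x=-119 (closed) to x=0, then turns left.
- lane_exit (a point): End of the bend, lane centre, floor, at (80, 0, 6) mm in the track's frame if the walls sit mid-way; they are clamped up to 6 mm to either side along the track's x, with head and all, not measured. Bend: quarter circle, centre-line radius 80 mm; then straight along +y. The nose meets the catch, an 8 mm upright spring pin at the lane's inner side, 50 mm before latching: 1 to 3 N more.
- carrier: Oiled steel block, 0.36 to 0.48 kg, captive under the lips. Origin: centre of its underside; +x ahead along the lane. Two 30 mm discs, 17 mm ahead of and behind the origin, fit the lane with 1.5 mm play each side. Body above (17 to 32 mm up) 32 mm wide, half-round nose 32 mm ahead, flat tail 16 mm behind. Starts in the entry lane, origin at x=-75 to -40 mm in the track's frame. Slides at 1 to 4 N.
- stem (a point): Middle of the carrier's stem: a dark wooden round post, 16 mm thick, over the carrier's origin, 32 to 62 mm above its underside (this point 47 mm), with a 3 mm cap and a stone. Push low on it, along the lane. In the last 4 mm before latching the nose presses the plunger (1 N rising to 6 N), the pin snaps in behind the tail, and 5 mm on (13 N) is a hard end; unlatched, it springs back.
- parts_box: A small open white plastic box, 45 x 45 x 22 mm, standing on the plate inside the bend; origin under its centre. To be left alone.
- mug: A white mug, 76 mm wide, 90 mm high, on the bench to the left; origin under its centre. To be left alone.
- bottle: A small white bottle, 36 mm wide, 75 mm high, on the bench to the right; origin under its centre. To be left alone.
- tape: A grey ring (empty tape core), 64 mm wide, 18 mm high, on the bench to the right; origin under its centre. To be left alone.
- lane_end (a point): Far end of the exit lane, floor centre, at (80, 190, 6) mm in the track's frame; same axes. Before it a grey head, top 36 mm above the bench, straddles the lane, clamped anywhere within 36 mm and not measured: the carrier latches with its origin somewhere at y = 80 to 116 mm in the track's frame, to be found by feel.
Things that resemble listed ones, but are neither listed nor needed, are in the scene too. Leave any red look-alike of the carrier alone.

How it is judged (in metres and radians):
On the way:
1. the carrier is round the bend, in the exit lane (y of carrier in the frame of track above 0.015 m and x of carrier in the frame of track between 0.066 and 0.094 m and angle between the x axis of carrier and the y axis of track, either way round below 0.2 rad), for 0.1 s.
At the end, for the whole second after the job is handed in: The carrier stands upright (within 6 degrees) and at rest in the exit lane, let go and latched: held under the head's spring between plunger and catch, so that its contact forces on guide and head, weight included, add up to more than 11 N (12 to 18 N latched, under 10 N otherwise) (contact force between carrier and track above 11 N and y of carrier in the frame of track above 0.075 m and x of carrier in the frame of track between 0.066 and 0.094 m and angle between carrier's own z axis and vertical below 0.1 rad and linear speed of carrier below 0.01 m/s and contact force between carrier and the arm below 0.1 N and contact force between carrier and the fingers below 0.1 N); the robot touches nothing.
It fails at once if the carrier is wedged or rammed: its contact forces on guide, head, catch and plunger add up to more than 30 N (contact force between carrier and track above 30 N).
It fails at once if another thing is shifted by more than 20 mm (distance of any of parts_box, mug, bottle, tape from where it was at the start of the episode above 0.02 m).
It also fails if it takes over 61 s, if anything falls off the work surface, if the arm or the gripper's body presses on something with over 40 N, if the wrist force passes 120 N, or if a joint passes its speed limit or range.

## Working session

There is one attempt and no reset: what is moved stays moved. The work goes in short steps, Python scripts to look and compute and a tool call to move; the robot and the scene stay as the last step left them, time stands still between calls to the robot, and variables do not carry over. Pictures are saved under pics/ and viewed, and the job is handed in when it is done.

Besides the shell and the picture viewer there is one more tool, called after "Request:" by a JSON object that holds its "name" and its "arguments". arm_command: Moves the arm, as the interface text tells. Its arguments: {"type":"object","properties":{"plan":{"type":"array"}},"required":["plan"]}

```bash
ls; mkdir -p pics
python3 - <<'E'
from plant import readout, imaging, bot
import cv2
o=readout.get_obs(); print(o)
for n in ("scene","top"):
    cv2.imwrite(f"pics/{n}0.png",imaging.capture(n)); print(n,imaging.get_calibration(n))
print(imaging.get_calibration("wrist"))
E
```

```text
pics
{'time': 0.0, 'joint_positions': array([ 1.16300119e+00,  3.42669533e-01,  1.52503591e+00, -2.01279756e-06,
        1.27537317e+00, -1.45999097e-01]), 'dq': array([ 0.00031755, -0.00066734,  0.00061245,  0.00047002,  0.00088765,
       -0.00123469]), 'tau': array([-2.71343903e-03, -4.31224930e+01, -2.44216508e+01,  7.15126027e-02,
        5.58308023e-02, -1.36696153e-04]), 'tool_pos': array([135.68466788, 506.71840225, 211.66598215]), 'tcp_rot': array([ 2.99688883,  1.56931036, -1.9772956 ]), 'contact_force': array([ 0.33903487, -0.29251064,  0.49187423]), 'moment': array([ 0.0193061 ,  0.02842698, -0.05315014]), 'grip_width': 92.04056620282087}
scene {'fx': 611.5079206989313, 'fy': 611.5079206989313, 'cx': 320.3907261581873, 'cy': 240.3098857826726, 'position': array([1575.81665792, -697.72717552,  962.49215275]), 'rotation': array([ 0.96467464, -0.02210032,  1.02425792])}
top {'fx': 498.622011687419, 'fy': 498.622011687419, 'cx': 319.27037910591883, 'cy': 245.65434417306466, 'position': array([ 404.39583069,   -4.22126086, 1058.23945632]), 'rotation': array([ 0.09346372, -0.00303305, -1.55051082])}
{'fx': 368.32310579909785, 'fy': 368.32310579909785, 'cx': 315.9844087393935, 'cy': 246.94039717857493, 'mount': array([[-1.48410211e-03,  2.82550668e-01, -9.59251228e-01,
        -1.72914021e+02],
       [-9.78631017e-04,  9.59251414e-01,  2.82552237e-01,
         7.70621715e+01],
       [ 9.99998420e-01,  1.35808938e-03, -1.14711420e-03,
        -8.66572281e-03],
       [ 0.00000000e+00,  0.00000000e+00,  0.00000000e+00,
         1.00000000e+00]])}
```

View pics/scene0.png

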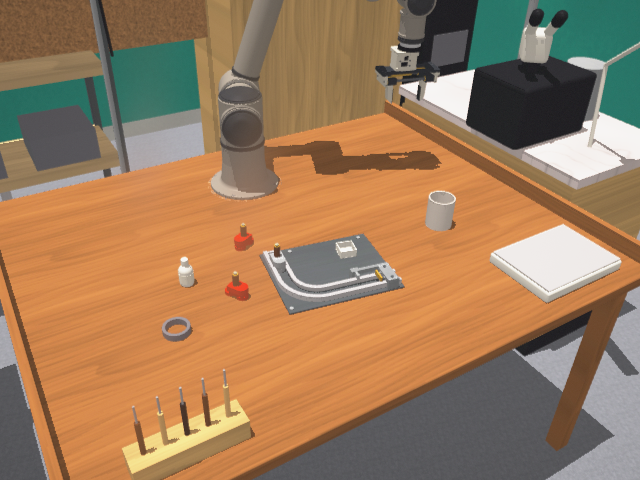

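View pics/top0.png

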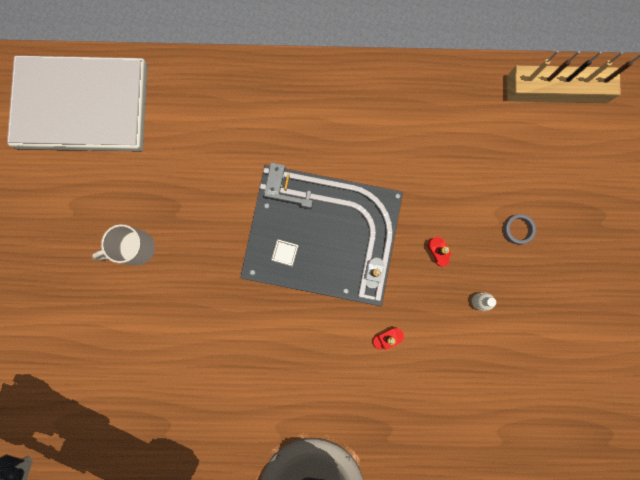

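The top picture shows the plate at about (265,165)–(402,190)–(382,305)–(242,278). There are three candidates for the carrier:
- the grey steel one in the guide, (376,272)
- a red look-alike at (440,250)
- a red look-alike at (389,340)

The steel one in the lane is the carrier. I'll check it in a close crop.

```bash
cat > h.py <<'E'
from plant import readout, imaging, bot
import cv2, numpy as np
from scipy.spatial.transform import Rotation as R
def cam(n,obs=None):
    c=imaging.get_calibration(n)
    K=np.array([[c['fx'],0,c['cx']],[0,c['fy'],c['cy']],[0,0,1.]])
    if n=='wrist':
        T=np.eye(4);T[:3,:3]=R.from_euler('xyz',obs['tcp_rot']).as_matrix();T[:3,3]=obs['tool_pos']
        M=T@c['mount'];return K,M[:3,:3],M[:3,3]
    return K,R.from_euler('xyz',c['rotation']).as_matrix(),np.array(c['position'])
def toplane(C,uv,z):
    K,Rm,p=C;uv=np.atleast_2d(np.array(uv,float))
    d=np.c_[uv,np.ones(len(uv))]@np.linalg.inv(K).T*[1,-1,-1]@Rm.T
    return p+d*((z-p[2])/d[:,2])[:,None]
def proj(C,X):
    K,Rm,p=C;q=(np.atleast_2d(X)-p)@Rm*[1,-1,-1]@K.T
    return q[:,:2]/q[:,2:]
E
python3 - <<'E'
from h import *
im=cv2.imread('pics/top0.png'); C=cam('top')
cv2.imwrite('pics/top0c.png',cv2.resize(im[155:315,232:412],None,fx=4,fy=4,interpolation=cv2.INTER_CUBIC)[:600])
print(cv2.cvtColor(im,cv2.COLOR_BGR2HSV)[240,260])
h=cv2.cvtColor(im,cv2.COLOR_BGR2HSV); m=((h[...,1]<90)).astype(np.uint8)
m2=np.zeros_like(m); m2[150:320,225:415]=m[150:320,225:415]
cs,_=cv2.findContours(m2,cv2.RETR_EXTERNAL,cv2.CHAIN_APPROX_NONE);c=max(cs,key=cv2.contourArea)
b=cv2.approxPolyDP(cv2.convexHull(c),6,True)[:,0];r=cv2.minAreaRect(c);print(b,cv2.contourArea(c))
P=toplane(C,cv2.boxPoints(r),6);print(P);print([np.linalg.norm(P[i]-P[i-1]) for i in range(4)])
P=toplane(C,b,6);print(P,[np.linalg.norm(P[i]-P[i-1]) for i in range(len(P))])
E
```

```text
[60  5 97]
[[265 165]
 [402 192]
 [381 305]
 [241 277]] 16364.0
[[ 432.09114677  160.06266242    6.        ]
 [ 684.291583    117.64927977    6.        ]
 [ 627.89973367 -186.0898397     6.        ]
 [ 378.06425903 -137.22127242    6.        ]]
[np.float64(302.1533427157951), np.float64(255.7419696894327), np.float64(308.92959289402353), np.float64(254.57003212680695)]
[[ 674.92241479  114.8603927     6.        ]
 [ 622.14053342 -180.26025711    6.        ]
 [ 380.771997   -137.36397772    6.        ]
 [ 433.38962429  158.05766559    6.        ]] [np.float64(245.36522424556426), np.float64(299.8034772048452), np.float64(245.15069071678354), np.float64(300.0709283415057)]
```

View pics/top0c.png

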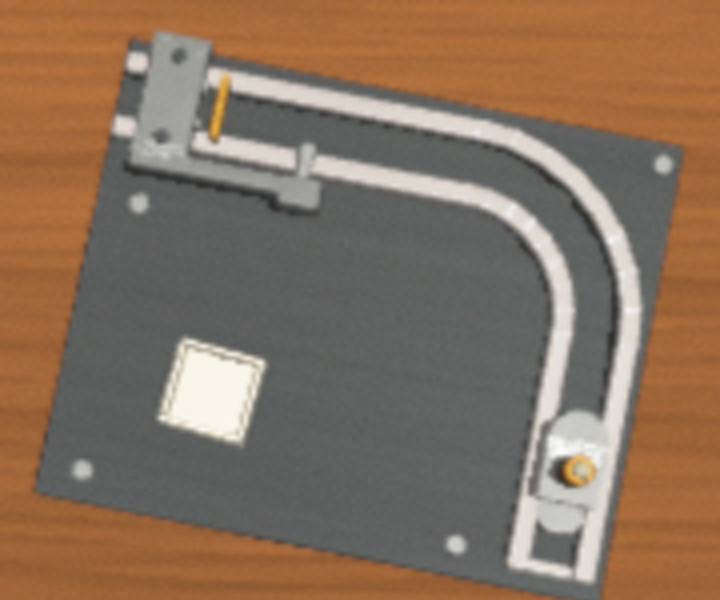

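The crop shows the steel carrier at (575,465), nose up along the lane. The brass plunger is at (220,108), the catch arm and pin at (305,165), and the box at (212,390). Next I'll get a closer wrist view.

```bash
cat >> h.py <<'E'
def dn(yaw,tilt=0):  # tool z fwd at yaw, x down; tilt>0: tips lead
    f=np.array([np.cos(yaw),np.sin(yaw),0]);d=np.array([0,0,-1.])
    x=d*np.cos(tilt)+f*np.sin(tilt); z=f*np.cos(tilt)-d*np.sin(tilt)
    return np.c_[x,np.cross(z,x),z]
def delta(p0,R0,p1,R1):
    t=R0.T@(np.array(p1)-p0)/10; w=R.from_matrix(R0.T@R1).as_rotvec(); return t.round(3),w.round(4)
E
python3 - <<'E'
from h import *
o=readout.get_obs();R0=R.from_euler('xyz',o['tcp_rot']).as_matrix();print(R0.round(3))
y=np.radians(-10.1)
for yy in (y,y+np.pi): print(delta(o['tool_pos'],R0,[527,-10,180],dn(yy)))
E
```

```text
[[-0.001 -0.966  0.259]
 [-0.001  0.259  0.966]
 [-1.     0.    -0.001]]
(array([  3.217, -51.172, -39.783]), array([ 1.4853e+00, -1.3000e-03,  9.0000e-04]))
(array([  3.217, -51.172, -39.783]), array([-1.6563e+00, -9.0000e-04, -1.3000e-03]))
```

Request:
{"name": "arm_command", "arguments": {"plan": [{"tx":0.2,"ty":-3.65,"tz":-2.84},{"tx":0.2,"ty":-3.65,"tz":-2.84},{"tx":0.2,"ty":-3.65,"tz":-2.84},{"tx":0.2,"ty":-3.65,"tz":-2.84},{"tx":0.2,"ty":-3.65,"tz":-2.84},{"tx":0.2,"ty":-3.65,"tz":-2.84},{"tx":0.2,"ty":-3.65,"tz":-2.84},{"tx":0.2,"ty":-3.65,"tz":-2.84},{"tx":0.2,"ty":-3.65,"tz":-2.84},{"tx":0.2,"ty":-3.65,"tz":-2.84},{"tx":0.2,"ty":-3.65,"tz":-2.84},{"tx":0.2,"ty":-3.65,"tz":-2.84},{"tx":0.2,"ty":-3.65,"tz":-2.84},{"tx":0.2,"ty":-3.65,"tz":-2.84}]}}

```text
invalid input at $.plan[0]: expected keys tx, ty, tz, wx, wy, wz, jaw
```

Request:
{"name": "arm_command", "arguments": {"plan": [{"wx":0.14},{"wx":0.14},{"wx":0.14},{"wx":0.14},{"wx":0.14},{"wx":0.14},{"wx":0.14},{"wx":0.14},{"wx":0.14},{"wx":0.14},{"wx":0.085},{}]}}

```text
invalid input at $.plan[0]: expected keys tx, ty, tz, wx, wy, wz, jaw
```

Run:
```python
from h import *
o=readout.get_obs();im=imaging.capture('wrist');cv2.imwrite('pics/w1.png',im)
print(o['time'],o['tool_pos'],o['tcp_rot'],o['joint_positions'],o['contact_force'])
np.save('w1.npy',np.r_[o['tool_pos'],o['tcp_rot']])
```

```text
0.1 [135.69485593 506.75148053 211.7204695 ] [ 2.99536733  1.56939069 -1.97881252] [ 1.16300701e+00  3.42640348e-01  1.52492325e+00  3.33334792e-07
  1.27543469e+00 -1.45998548e-01] [ 0.12930314  0.42146023 -0.23595153]
```

View pics/w1.png

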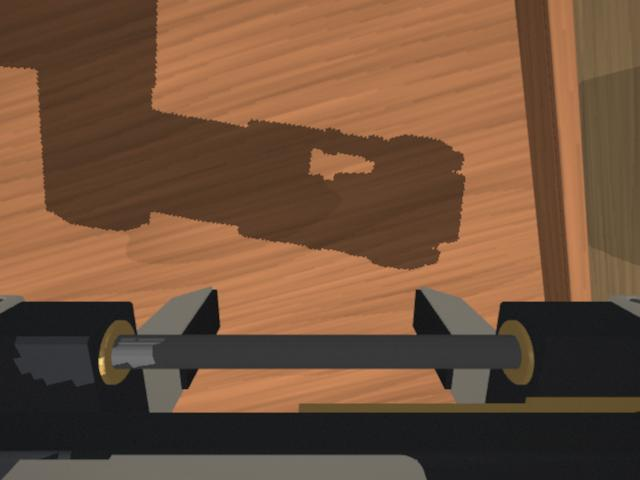

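Run:
```python
from h import *
o=readout.get_obs();R0=R.from_euler('xyz',o['tcp_rot']).as_matrix()
print(delta(o['tool_pos'],R0,[530,-110,240],dn(np.radians(-10.1))))
```

```text
(array([ -2.77 , -54.048, -49.378]), array([ 1.4853e+00, -1.0000e-03,  7.0000e-04]))
```

Request:
{"name": "arm_command", "arguments": {"plan": [{"tx":-0.17,"ty":-3.38,"tz":-3.09,"wx":0,"wy":0,"wz":0,"jaw":1},{"tx":-0.17,"ty":-3.38,"tz":-3.09,"wx":0,"wy":0,"wz":0,"jaw":1},{"tx":-0.17,"ty":-3.38,"tz":-3.09,"wx":0,"wy":0,"wz":0,"jaw":1},{"tx":-0.17,"ty":-3.38,"tz":-3.09,"wx":0,"wy":0,"wz":0,"jaw":1},{"tx":-0.17,"ty":-3.38,"tz":-3.09,"wx":0,"wy":0,"wz":0,"jaw":1},{"tx":-0.17,"ty":-3.38,"tz":-3.09,"wx":0,"wy":0,"wz":0,"jaw":1},{"tx":-0.17,"ty":-3.38,"tz":-3.09,"wx":0,"wy":0,"wz":0,"jaw":1},{"tx":-0.17,"ty":-3.38,"tz":-3.09,"wx":0,"wy":0,"wz":0,"jaw":1},{"tx":-0.17,"ty":-3.38,"tz":-3.09,"wx":0,"wy":0,"wz":0,"jaw":1},{"tx":-0.17,"ty":-3.38,"tz":-3.09,"wx":0,"wy":0,"wz":0,"jaw":1},{"tx":-0.17,"ty":-3.38,"tz":-3.09,"wx":0,"wy":0,"wz":0,"jaw":1},{"tx":-0.17,"ty":-3.38,"tz":-3.09,"wx":0,"wy":0,"wz":0,"jaw":1},{"tx":-0.17,"ty":-3.38,"tz":-3.09,"wx":0,"wy":0,"wz":0,"jaw":1},{"tx":-0.17,"ty":-3.38,"tz":-3.09,"wx":0,"wy":0,"wz":0,"jaw":1},{"tx":-0.17,"ty":-3.38,"tz":-3.09,"wx":0,"wy":0,"wz":0,"jaw":1},{"tx":-0.17,"ty":-3.38,"tz":-3.09,"wx":0,"wy":0,"wz":0,"jaw":1}]}}

```text
time: 1.75
tool_pos: [530.9, -112.2, 239.3]
tcp_rot: [0.965, 1.57, 2.274]
contact_force: [1.3, 0.1, -0.2]
grip_width: 91.8
```

Request:
{"name": "arm_command", "arguments": {"plan": [{"tx":0,"ty":0,"tz":0,"wx":0.14,"wy":0,"wz":0,"jaw":1},{"tx":0,"ty":0,"tz":0,"wx":0.14,"wy":0,"wz":0,"jaw":1},{"tx":0,"ty":0,"tz":0,"wx":0.14,"wy":0,"wz":0,"jaw":1},{"tx":0,"ty":0,"tz":0,"wx":0.14,"wy":0,"wz":0,"jaw":1},{"tx":0,"ty":0,"tz":0,"wx":0.14,"wy":0,"wz":0,"jaw":1},{"tx":0,"ty":0,"tz":0,"wx":0.14,"wy":0,"wz":0,"jaw":1},{"tx":0,"ty":0,"tz":0,"wx":0.14,"wy":0,"wz":0,"jaw":1},{"tx":0,"ty":0,"tz":0,"wx":0.14,"wy":0,"wz":0,"jaw":1},{"tx":0,"ty":0,"tz":0,"wx":0.14,"wy":0,"wz":0,"jaw":1},{"tx":0,"ty":0,"tz":0,"wx":0.14,"wy":0,"wz":0,"jaw":1},{"tx":0,"ty":0,"tz":0,"wx":0.085,"wy":0,"wz":0,"jaw":1},{"tx":0,"ty":0,"tz":0,"wx":0,"wy":0,"wz":0,"jaw":1}]}}

```text
time: 2.95
tool_pos: [530.1, -110.3, 239.2]
tcp_rot: [2.83, 1.57, 2.653]
contact_force: [-0.1, -0.7, -0.2]
grip_width: 91.9
```

Run:
```python
from h import *
o=readout.get_obs();im=imaging.capture('wrist');cv2.imwrite('pics/w1.png',im)
print(o['time'],o['tool_pos'],o['tcp_rot'],o['joint_positions'],o['contact_force'])
np.save('w1.npy',np.r_[o['tool_pos'],o['tcp_rot']])
```

```text
2.95 [ 530.11555759 -110.3145698   239.18933542] [2.82975058 1.57008171 2.65310241] [-3.46799166e-01  3.53514002e-01  1.43148245e+00  1.03260405e-04
  1.35730365e+00 -1.70172914e-01] [-0.11139633 -0.72070647 -0.20200495]
```

View pics/w1.png

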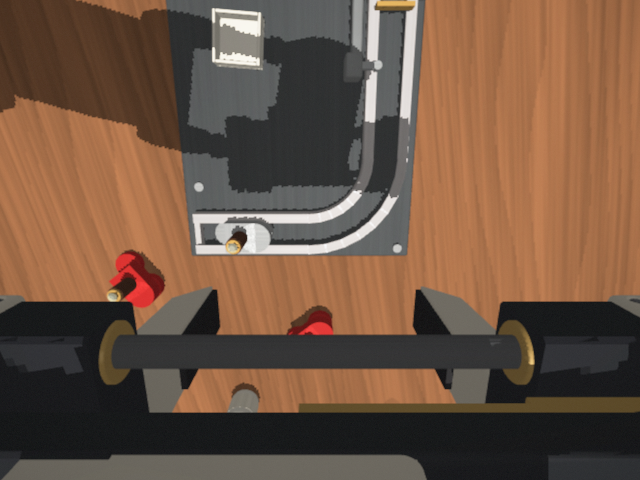

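Run:
```python
from h import *
im=cv2.imread('pics/w1.png')
cv2.imwrite('pics/w1a.png',cv2.resize(im[0:140,310:450],None,fx=4,fy=4,interpolation=cv2.INTER_CUBIC))
cv2.imwrite('pics/w1b.png',cv2.resize(im[130:270,180:420],None,fx=3.3,fy=3.3,interpolation=cv2.INTER_CUBIC))
```

```text
(no output)
```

View pics/w1a.png

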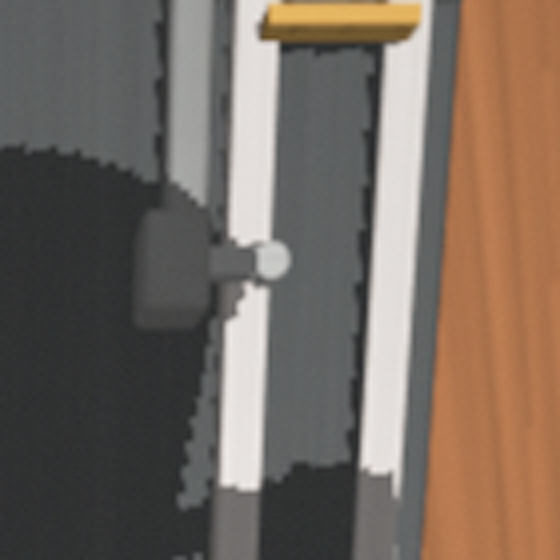

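View pics/w1b.png

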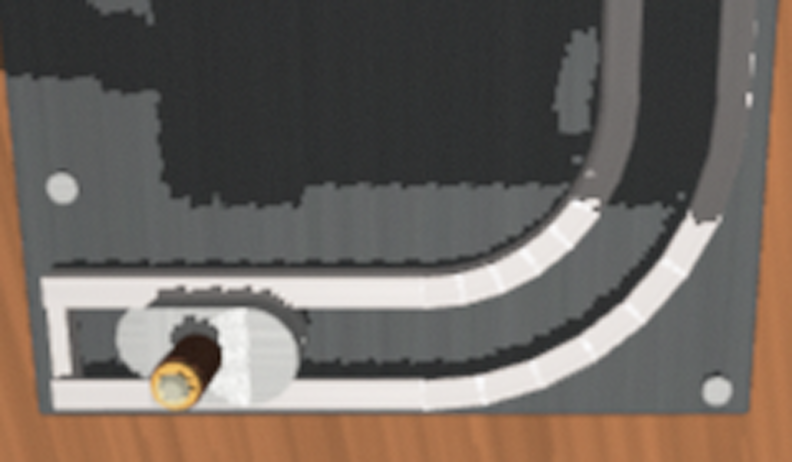

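```bash
cat >> h.py <<'E'
def wcam(f):
    v=np.load(f); return cam('wrist',{'tool_pos':v[:3],'tcp_rot':v[3:]})
E
python3 - <<'E'
from h import *
C=wcam('w1.npy')
A=lambda u,v:(310+u/4-.375,v/4-.375)
B=lambda u,v:(180+u/3.3-.35,130+v/3.3-.35)
g=lambda L,z:toplane(C,L,z)[:,:2]
d={'exit in':g([A(276,100),A(267,400),B(640,60)],21),'exit out':g([A(385,100),A(361,400),B(718,60)],21),
'entry in':g([B(80,307),B(350,308)],21),'entry out':g([B(80,379),B(350,380)],21),
'closed':g([B(72,345)],21),'plate L':g([B(7,95),B(40,400)],6),'plate R':g([B(775,60),B(749,400),A(458,100),A(430,400)],6),
'plate bot':g([B(60,413),B(740,413)],6),'stem base':g([B(197,345)],38),'cap':g([B(175,388)],73),
'pin':g([A(272,260)],40),'plunger front':g([A(275,38),A(408,42)],30)}
for k,v in d.items():
    print(k,v.round(1).tolist(), np.degrees(np.arctan2(*(v[-1]-v[0])[::-1])).round(2) if len(v)>1 else '')
E
```

```text
exit in [[618.8, 56.2], [608.1, -8.7], [599.3, -53.9]] -100.08
exit out [[644.1, 51.7], [631.0, -12.8], [623.1, -58.2]] -100.78
entry in [[407.4, -99.3], [494.8, -115.3]] -10.38
entry out [[401.0, -123.2], [489.9, -139.4]] -10.38
closed [[401.4, -111.3]] 
plate L [[397.2, -29.2], [379.8, -131.5]] -99.69
plate R [[644.3, -62.3], [623.6, -175.1], [665.4, 51.8], [651.9, -15.1]] 80.91
plate bot [[385.4, -137.3], [620.0, -179.3]] -10.15
stem base [[446.7, -115.0]] 
cap [[446.4, -118.9]] 
pin [[610.1, 19.6]] 
plunger front [[618.5, 66.5], [648.1, 60.4]] -11.71
```

```bash
cat >> h.py <<'E'
YAW=np.radians(-10.25); EX=np.array([np.cos(YAW),np.sin(YAW),0]);EY=np.array([-np.sin(YAW),np.cos(YAW),0])
U0,V0=531.5,42.4   # bend centre
def T2W(x,y,z): return (U0+x)*EX+(V0+y)*EY+[0,0,z]
def W2T(p): p=np.array(p);return np.array([p@EX-U0,p@EY-V0,p[2]])
TAU=np.radians(10)
def st():
    o=readout.get_obs();R0=R.from_euler('xyz',o['tcp_rot']).as_matrix()
    f=R0[:,2].copy();yaw=np.degrees(np.arctan2(f[1],f[0])-YAW);tilt=np.degrees(np.arcsin(f[2]))
    w=o['grip_width']
    P=o['tool_pos']+22*R0[:,0]-w/2*R0[:,2]
    print('t',o['time'],'TCP(track)',W2T(o['tool_pos']).round(2),'pushtip',W2T(P).round(2),'yaw',yaw.round(2),'tilt',tilt.round(2),'w',round(w,1),'F fwd/left/up',np.round([o['contact_force']@v for v in (np.array([np.cos(np.radians(yaw)+YAW),np.sin(np.radians(yaw)+YAW),0]),np.array([-np.sin(np.radians(yaw)+YAW),np.cos(np.radians(yaw)+YAW),0]),[0,0,1])],2))
    return o,R0
E
python3 - <<'E'
from h import *
o,R0=st()
im=cv2.imread('pics/w1.png');C=wcam('w1.npy')
for n in (80,):
  p1=T2W(-72.3,-83,n); print(p1)
  print(delta(o['tool_pos'],R0,T2W(-72.3,-83,120),dn(YAW,TAU)))
  print(delta(T2W(-72.3,-83,120),dn(YAW,TAU),T2W(-72.3,-83,73.7),dn(YAW,TAU)))
# top cross-check of cap: 
Ct=cam('top'); print(W2T(toplane(Ct,[(232+578/4,155+470/4)],73)[0]), W2T(toplane(C,[(180+175/3.3,130+388/3.3)],73)[0]))
E
```

```text
t 3.0 TCP(track) [  9.81 -56.66 239.26] pushtip [-35.98 -56.88 217.29] yaw 0.28 tilt -0.03 w 91.6 F fwd/left/up [ 0.32 -0.4  -0.33]
[ 444.64698041 -121.66372841   80.        ]
(array([11.93 , -2.596, -8.217]), array([ 0.0048, -0.1751, -0.0006]))
(array([ 4.56 ,  0.   , -0.804]), array([0., 0., 0.]))
[-71.49617133 -80.59408361  73.        ] [-70.74809554 -80.35220001  73.        ]
```

Request:
{"name": "arm_command", "arguments": {"plan": [{"tx":2.98,"ty":-0.65,"tz":-2.05,"wx":0,"wy":0,"wz":0,"jaw":0},{"tx":2.98,"ty":-0.65,"tz":-2.05,"wx":0,"wy":0,"wz":0,"jaw":0},{"tx":2.98,"ty":-0.65,"tz":-2.05,"wx":0,"wy":0,"wz":0,"jaw":0},{"tx":2.98,"ty":-0.65,"tz":-2.05,"wx":0,"wy":0,"wz":0,"jaw":0},{"tx":0,"ty":0,"tz":0,"wx":0.005,"wy":-0.0875,"wz":0,"jaw":0},{"tx":0,"ty":0,"tz":0,"wx":0,"wy":-0.0875,"wz":0,"jaw":0},{"tx":0,"ty":0,"tz":0,"wx":0,"wy":0,"wz":0,"jaw":0},{"tx":0,"ty":0,"tz":0,"wx":0,"wy":0,"wz":0,"jaw":0},{"tx":0,"ty":0,"tz":0,"wx":0,"wy":0,"wz":0,"jaw":0}]}}

```text
time: 3.9
tool_pos: [446.1, -122.1, 120.8]
tcp_rot: [-0.002, 1.396, -0.182]
contact_force: [-0.3, 0.2, -1.1]
grip_width: 46.3
```

Run:
```python
from h import *
o,R0=st()
print(delta(o['tool_pos'],R0,T2W(-72.3,-83,73.7),dn(YAW,TAU)))
```

```text
t 3.9 TCP(track) [-70.83 -83.16 120.83] pushtip [-89.81 -83.15  95.13] yaw -0.07 tilt 10.04 w 46.3 F fwd/left/up [-0.37  0.12 -1.11]
(array([ 4.615,  0.017, -0.966]), array([-0.0011,  0.0006,  0.0005]))
```

Request:
{"name": "arm_command", "arguments": {"plan": [{"tx":1.0,"ty":0,"tz":-0.2,"wx":0,"wy":0,"wz":0,"jaw":0},{"tx":1.0,"ty":0,"tz":-0.2,"wx":0,"wy":0,"wz":0,"jaw":0},{"tx":1.0,"ty":0,"tz":-0.2,"wx":0,"wy":0,"wz":0,"jaw":0},{"tx":0.8,"ty":0,"tz":-0.2,"wx":0,"wy":0,"wz":0,"jaw":0},{"tx":0.8,"ty":0,"tz":-0.16,"wx":0,"wy":0,"wz":0,"jaw":0},{"tx":0,"ty":0,"tz":0,"wx":0,"wy":0,"wz":0,"jaw":0}]}}

```text
time: 4.5
tool_pos: [443.3, -121.1, 72.3]
tcp_rot: [0.005, 1.398, -0.176]
contact_force: [-0.2, 0.7, 0.1]
grip_width: 46.1
```

Run:
```python
from h import *
o,R0=st()
for n in ('scene','wrist'):
    im=imaging.capture(n)
    if n=='scene': im=cv2.resize(im[220:320,230:420],None,fx=4,fy=4)
    cv2.imwrite(f'pics/{n}2.png',im)
```

```text
t 4.5 TCP(track) [-73.75 -82.71  72.34] pushtip [-92.69 -82.65  46.7 ] yaw -0.11 tilt 9.91 w 46.1 F fwd/left/up [-0.3   0.61  0.12]
```

View pics/wrist2.png

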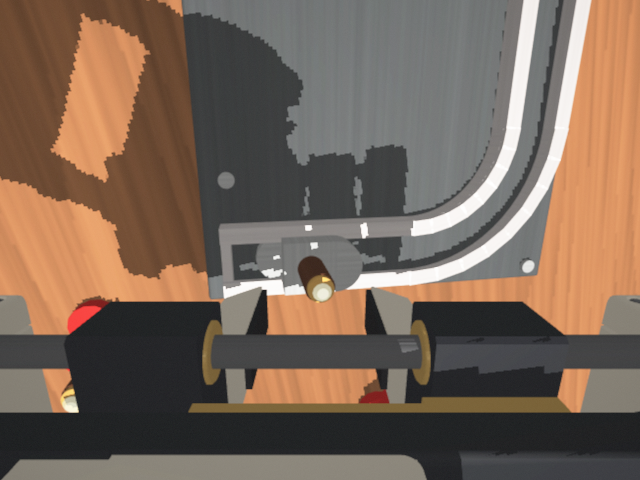

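View pics/scene2.png

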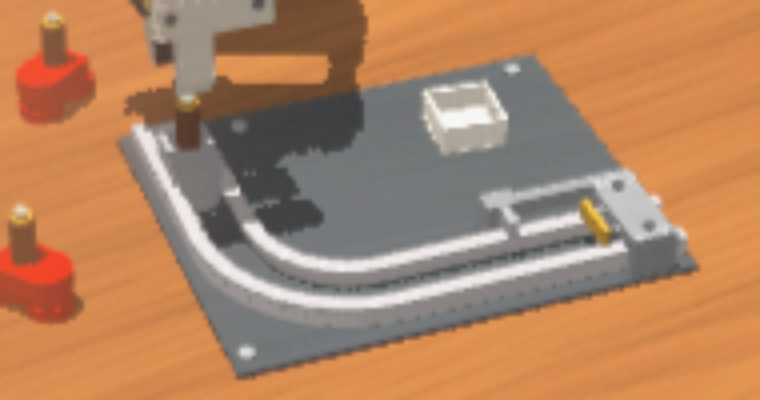

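Run:
```python
from h import *
o,R0=st()
C=cam('wrist',o);S=cam('scene')
def show(n,X): print(n,proj(C,X).round(0).tolist(),((proj(S,X)-[230,220])*4).round(0).tolist())
for s in (-23,23,-42,42):
  for yy in (-9.5,9.5): show((s,yy),o['tool_pos']+R0@[22,yy,s])
show('stem base',T2W(-71,-80,38));show('cap',T2W(-71,-80,73));show('corner plate',T2W(0,-80,21))
cv2.imwrite('pics/scene2f.png',cv2.resize(cv2.imread('pics/scene2.png'),None,fx=1,fy=1))
im=imaging.capture('scene');cv2.imwrite('pics/scene2b.png',cv2.resize(im[130:300,180:420],None,fx=3,fy=3))
```

```text
t 4.6 TCP(track) [-73.2  -82.88  73.32] pushtip [-92.11 -82.83  47.64] yaw -0.11 tilt 10.01 w 46.2 F fwd/left/up [-0.19  0.89  0.48]
(-23, -9.5) [[277.0, 295.0]] [[157.0, 112.0]]
(-23, 9.5) [[276.0, 264.0]] [[185.0, 107.0]]
(23, -9.5) [[357.0, 295.0]] [[177.0, 142.0]]
(23, 9.5) [[358.0, 264.0]] [[206.0, 136.0]]
(-42, -9.5) [[244.0, 295.0]] [[148.0, 101.0]]
(-42, 9.5) [[242.0, 264.0]] [[176.0, 95.0]]
(42, -9.5) [[390.0, 295.0]] [[186.0, 154.0]]
(42, 9.5) [[392.0, 264.0]] [[216.0, 148.0]]
stem base [[310.0, 267.0]] [[185.0, 139.0]]
cap [[321.0, 290.0]] [[184.0, 94.0]]
corner plate [[410.0, 252.0]] [[220.0, 225.0]]
```

View pics/scene2b.png

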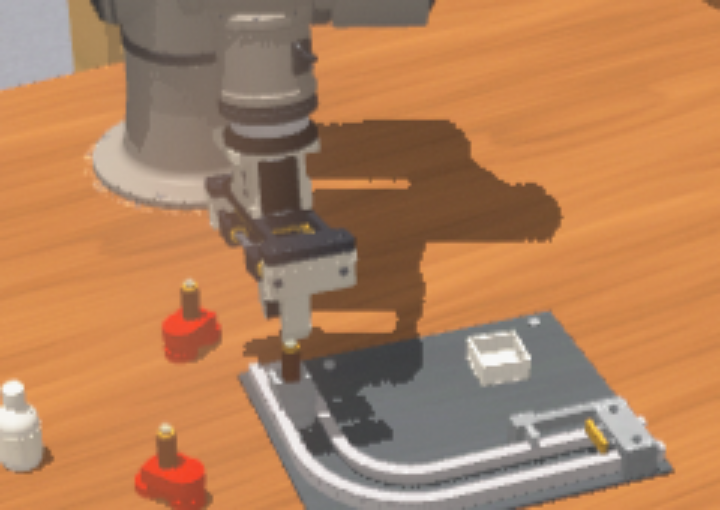

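Run:
```python
from h import *
im=cv2.imread('pics/wrist2.png');cv2.imwrite('pics/wrist2c.png',cv2.resize(im[230:430,190:450],None,fx=3,fy=3,interpolation=cv2.INTER_CUBIC))
im=imaging.capture('scene');cv2.imwrite('pics/scene3.png',cv2.resize(im[190:280,240:340],None,fx=6,fy=6,interpolation=cv2.INTER_CUBIC))
C=cam('wrist',readout.get_obs());o,R0=st()
for x in (-40,-17,0,22): print(x,proj(C,o['tool_pos']+[R0@[x,yy,s] for s in (-23,23) for yy in (-9.5,9.5)]).round().tolist())
```

```text
t 4.7 TCP(track) [-73.04 -82.96  73.7 ] pushtip [-91.76 -82.92  48.03] yaw -0.12 tilt 10.07 w 45.8 F fwd/left/up [-0.87 -0.15 -0.14]
-40 [[262.0, 356.0], [260.0, 315.0], [373.0, 356.0], [375.0, 314.0]]
-17 [[269.0, 329.0], [267.0, 291.0], [366.0, 329.0], [368.0, 291.0]]
0 [[273.0, 312.0], [271.0, 278.0], [362.0, 312.0], [363.0, 278.0]]
22 [[277.0, 295.0], [276.0, 264.0], [357.0, 295.0], [358.0, 264.0]]
```

View pics/wrist2c.png

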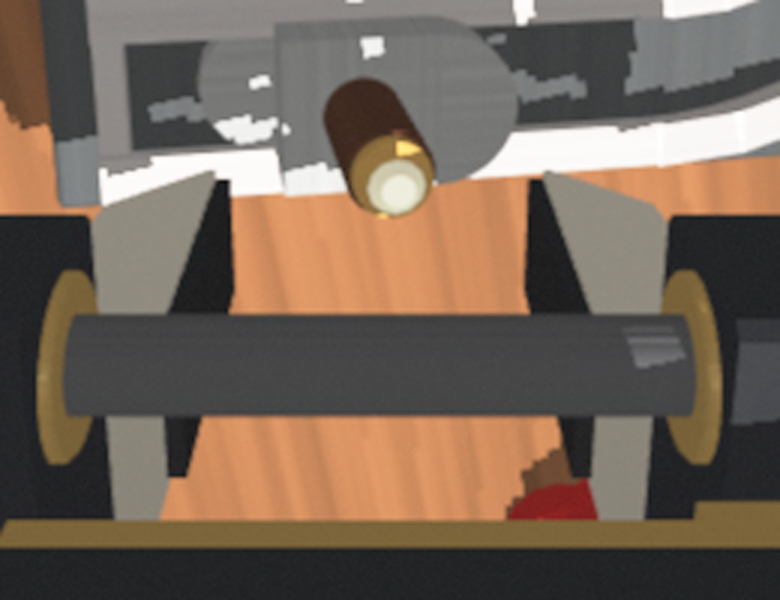

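View pics/scene3.png

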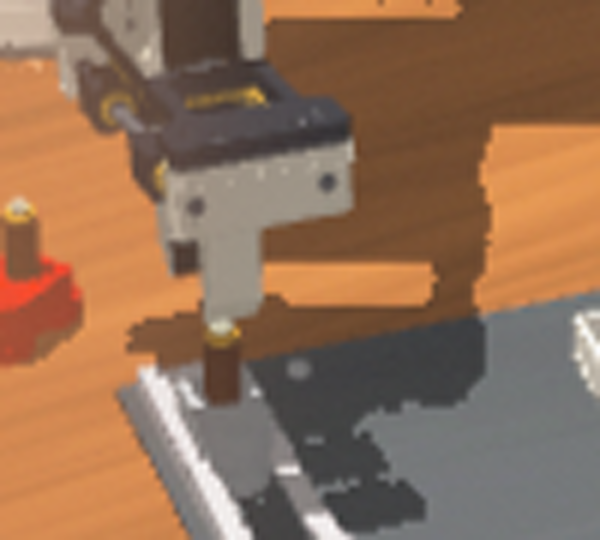

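The tips look about 39 mm higher than the stated tool geometry, in the wrist view (black pad corners at (267,291)/(368,291)) and in the scene view. I'll check this with a gentle forward move, which is harmless either way.

Request:
{"name": "arm_command", "arguments": {"plan": [{"tx":0.04,"ty":0,"tz":0.2,"wx":0,"wy":0,"wz":0,"jaw":0},{"tx":0.04,"ty":0,"tz":0.2,"wx":0,"wy":0,"wz":0,"jaw":0},{"tx":0.03,"ty":0,"tz":0.2,"wx":0,"wy":0,"wz":0,"jaw":0},{"tx":0.04,"ty":0,"tz":0.2,"wx":0,"wy":0,"wz":0,"jaw":0},{"tx":0.03,"ty":0,"tz":0.2,"wx":0,"wy":0,"wz":0,"jaw":0},{"tx":0.04,"ty":0,"tz":0.2,"wx":0,"wy":0,"wz":0,"jaw":0},{"tx":0.03,"ty":0,"tz":0.2,"wx":0,"wy":0,"wz":0,"jaw":0},{"tx":0.04,"ty":0,"tz":0.2,"wx":0,"wy":0,"wz":0,"jaw":0},{"tx":0.03,"ty":0,"tz":0.2,"wx":0,"wy":0,"wz":0,"jaw":0}]}}

```text
time: 5.6
tool_pos: [461.7, -124.7, 73.3]
tcp_rot: [0.002, 1.396, -0.179]
contact_force: [0.5, -0.0, 0.5]
grip_width: 46.3
```

Run:
```python
from h import *
o,R0=st()
im=imaging.capture('wrist');cv2.imwrite('pics/wrist4.png',im[200:420,150:490])
C=cam('wrist',o);print(proj(C,T2W(-71,-80,73)))
```

```text
t 5.6 TCP(track) [-54.97 -82.92  73.27] pushtip [-73.93 -82.87  47.58] yaw -0.13 tilt 10.02 w 46.3 F fwd/left/up [0.45 0.07 0.53]
[[285.55876968 292.20433597]]
```

View pics/wrist4.png

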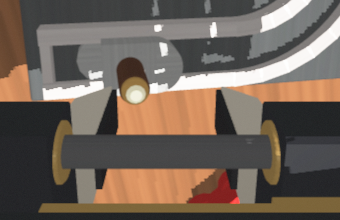

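The carrier did not move: the cap is at (285,295), as predicted for a stem at x=-71. There was no force either, so the fingertips really are about 17 mm behind the reported TCP. I'll correct for that, back off and lower in steps.

```bash
sed -i 's/P=o\[.tool_pos.\]+22\*R0/P=o["tool_pos"]-17*R0/' h.py
python3 - <<'E'
from h import *
o,R0=st()
print(delta(o['tool_pos'],R0,T2W(-65.4,-83,55),dn(YAW,TAU)),delta(T2W(-65.4,-83,55),dn(YAW,TAU),T2W(-65.4,-83,37.3),dn(YAW,TAU)))
E
```

```text
t 5.65 TCP(track) [-54.62 -82.99  73.37] pushtip [-80.15 -82.93  86.11] yaw -0.13 tilt 10.05 w 45.8 F fwd/left/up [-0.69 -0.05  0.65]
(array([ 1.62 , -0.004, -1.382]), array([-0.0022,  0.0009,  0.0002])) (array([ 1.743,  0.   , -0.307]), array([0., 0., 0.]))
```

Request:
{"name": "arm_command", "arguments": {"plan": [{"tx":-0.1,"ty":0,"tz":-0.53,"wx":0,"wy":0,"wz":0,"jaw":0},{"tx":-0.1,"ty":0,"tz":-0.53,"wx":0,"wy":0,"wz":0,"jaw":0},{"tx":0.6,"ty":0,"tz":-0.11,"wx":0,"wy":0,"wz":0,"jaw":0},{"tx":0.6,"ty":0,"tz":-0.11,"wx":0,"wy":0,"wz":0,"jaw":0},{"tx":0.6,"ty":0,"tz":-0.1,"wx":0,"wy":0,"wz":0,"jaw":0},{"tx":0,"ty":0,"tz":0,"wx":0,"wy":0,"wz":0,"jaw":0}]}}

```text
time: 6.25
tool_pos: [450.4, -122.4, 54.1]
tcp_rot: [0.005, 1.398, -0.176]
contact_force: [-0.5, 0.5, 0.1]
grip_width: 46.2
```

Run:
```python
from h import *
o,R0=st()
im=imaging.capture('wrist');cv2.imwrite('pics/wrist5.png',im)
im=imaging.capture('scene');cv2.imwrite('pics/scene5.png',cv2.resize(im[190:280,240:340],None,fx=6,fy=6,interpolation=cv2.INTER_CUBIC))
```

```text
t 6.25 TCP(track) [-66.5  -82.73  54.07] pushtip [-92.16 -82.69  66.84] yaw -0.13 tilt 9.92 w 46.2 F fwd/left/up [-0.56  0.37  0.05]
```

View pics/wrist5.png

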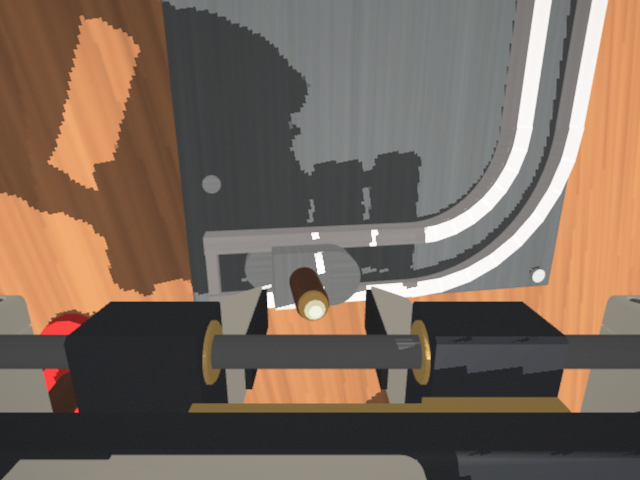

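View pics/scene5.png

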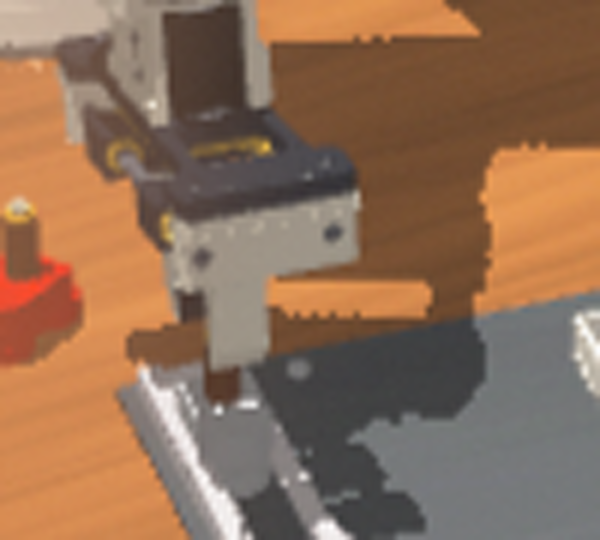

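The front finger now stands in front of the cap (scene crop (238,330)), with the cap between the pads in the wrist view at (315,308). Lowering to push height.

Request:
{"name": "arm_command", "arguments": {"plan": [{"tx":0.4,"ty":-0.03,"tz":-0.05,"wx":0,"wy":0,"wz":0,"jaw":0},{"tx":0.4,"ty":0,"tz":-0.05,"wx":0,"wy":0,"wz":0,"jaw":0},{"tx":0.4,"ty":0,"tz":-0.05,"wx":0,"wy":0,"wz":0,"jaw":0},{"tx":0.4,"ty":0,"tz":-0.05,"wx":0,"wy":0,"wz":0,"jaw":0},{"tx":0,"ty":0,"tz":0,"wx":0,"wy":0,"wz":0,"jaw":0},{"tx":0,"ty":0,"tz":0,"wx":0,"wy":0,"wz":0,"jaw":0}]}}

```text
time: 6.95
tool_pos: [451.6, -123.1, 38.9]
tcp_rot: [0.002, 1.396, -0.179]
contact_force: [0.5, -0.6, 0.1]
grip_width: 45.7
```

Run:
```python
from h import *
o,R0=st()
im=imaging.capture('scene');cv2.imwrite('pics/scene6.png',cv2.resize(im[190:280,240:340],None,fx=6,fy=6,interpolation=cv2.INTER_CUBIC))
```

```text
t 6.95 TCP(track) [-65.17 -83.15  38.91] pushtip [-90.65 -83.1   51.68] yaw -0.12 tilt 10.01 w 45.7 F fwd/left/up [ 0.56 -0.46  0.14]
```

View pics/scene6.png

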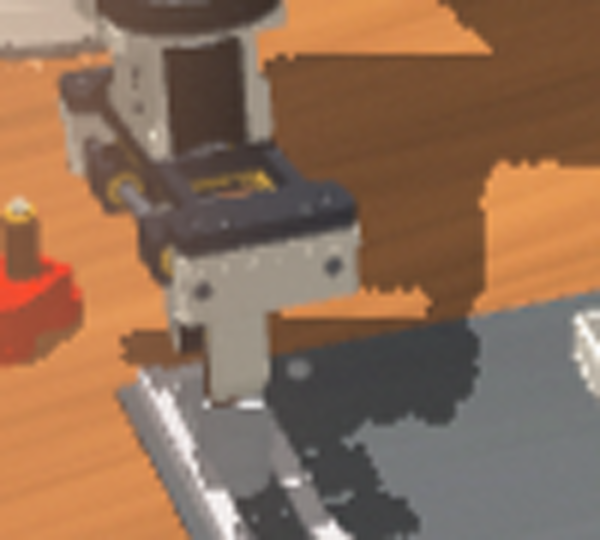

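Request:
{"name": "arm_command", "arguments": {"plan": [{"tx":0.3,"ty":0,"tz":-0.05,"wx":0,"wy":0,"wz":0,"jaw":0},{"tx":0.035,"ty":0,"tz":0.2,"wx":0,"wy":0,"wz":0,"jaw":0},{"tx":0.035,"ty":0,"tz":0.2,"wx":0,"wy":0,"wz":0,"jaw":0},{"tx":0.035,"ty":0,"tz":0.2,"wx":0,"wy":0,"wz":0,"jaw":0},{"tx":0.035,"ty":0,"tz":0.2,"wx":0,"wy":0,"wz":0,"jaw":0},{"tx":0.035,"ty":0,"tz":0.2,"wx":0,"wy":0,"wz":0,"jaw":0},{"tx":0.035,"ty":0,"tz":0.2,"wx":0,"wy":0,"wz":0,"jaw":0},{"tx":0.035,"ty":0,"tz":0.2,"wx":0,"wy":0,"wz":0,"jaw":0},{"tx":0.035,"ty":0,"tz":0.2,"wx":0,"wy":0,"wz":0,"jaw":0},{"tx":0.035,"ty":0,"tz":0.2,"wx":0,"wy":0,"wz":0,"jaw":0}]}}

```text
time: 8.0
tool_pos: [469.6, -126.3, 35.9]
tcp_rot: [0.003, 1.396, -0.178]
contact_force: [-0.8, 0.6, 1.1]
grip_width: 45.9
```

Run:
```python
from h import *
o,R0=st()
im=imaging.capture('wrist');cv2.imwrite('pics/wrist7.png',im)
im=imaging.capture('scene');cv2.imwrite('pics/scene7.png',cv2.resize(im[190:280,240:340],None,fx=6,fy=6,interpolation=cv2.INTER_CUBIC))
```

```text
t 8.0 TCP(track) [-46.93 -83.13  35.94] pushtip [-72.5  -83.09  48.7 ] yaw -0.12 tilt 10.0 w 45.9 F fwd/left/up [-0.91  0.46  1.09]
```

View pics/wrist7.png

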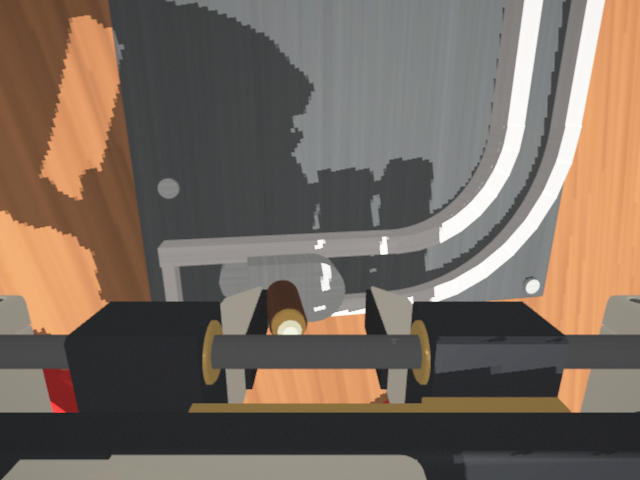

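View pics/scene7.png

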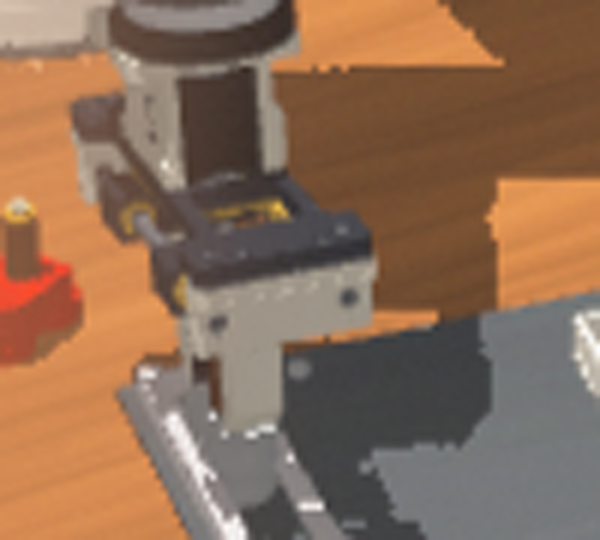

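Run:
```python
from h import *
o,R0=st()
C=cam('wrist',o)
for x in (-71,-66,-64.5,-62): print(x,proj(C,T2W(x,-80,73)))
for y in (-77,-83): print(y,proj(C,T2W(-64.5,y,73)))
```

```text
t 8.1 TCP(track) [-46.53 -83.23  36.04] pushtip [-72.33 -83.18  48.74] yaw -0.12 tilt 10.04 w 46.4 F fwd/left/up [-1.72 -0.18  1.23]
-71 [[273.40934986 329.53929217]]
-66 [[285.859585   328.43163824]]
-64.5 [[289.56759963 328.10174913]]
-62 [[295.72015191 327.55437804]]
-77 [[289.39164797 321.39850114]]
-83 [[289.74156103 334.72917389]]
```

The carrier moves with the tool: cap at (288,330), so the stem is at x≈-65, with about 1.5 N. Continuing along the entry lane.

Request:
{"name": "arm_command", "arguments": {"plan": [{"tx":0.044,"ty":0,"tz":0.25,"wx":0,"wy":0,"wz":0,"jaw":0},{"tx":0.044,"ty":0,"tz":0.25,"wx":0,"wy":0,"wz":0,"jaw":0},{"tx":0.044,"ty":0,"tz":0.25,"wx":0,"wy":0,"wz":0,"jaw":0},{"tx":0.044,"ty":0,"tz":0.25,"wx":0,"wy":0,"wz":0,"jaw":0},{"tx":0.044,"ty":0,"tz":0.25,"wx":0,"wy":0,"wz":0,"jaw":0},{"tx":0.044,"ty":0,"tz":0.25,"wx":0,"wy":0,"wz":0,"jaw":0},{"tx":0.044,"ty":0,"tz":0.25,"wx":0,"wy":0,"wz":0,"jaw":0},{"tx":0.044,"ty":0,"tz":0.25,"wx":0,"wy":0,"wz":0,"jaw":0},{"tx":0.044,"ty":0,"tz":0.25,"wx":0,"wy":0,"wz":0,"jaw":0},{"tx":0.044,"ty":0,"tz":0.25,"wx":0,"wy":0,"wz":0,"jaw":0},{"tx":0.044,"ty":0,"tz":0.25,"wx":0,"wy":0,"wz":0,"jaw":0},{"tx":0.044,"ty":0,"tz":0.25,"wx":0,"wy":0,"wz":0,"jaw":0},{"tx":0.044,"ty":0,"tz":0.25,"wx":0,"wy":0,"wz":0,"jaw":0},{"tx":0.044,"ty":0,"tz":0.25,"wx":0,"wy":0,"wz":0,"jaw":0},{"tx":0.044,"ty":0,"tz":0.25,"wx":0,"wy":0,"wz":0,"jaw":0},{"tx":0.044,"ty":0,"tz":0.25,"wx":0,"wy":0,"wz":0,"jaw":0},{"tx":0.044,"ty":0,"tz":0.25,"wx":0,"wy":0,"wz":0,"jaw":0},{"tx":0.044,"ty":0,"tz":0.25,"wx":0,"wy":0,"wz":0,"jaw":0},{"tx":0.044,"ty":0,"tz":0.25,"wx":0,"wy":0,"wz":0,"jaw":0},{"tx":0.044,"ty":0,"tz":0.25,"wx":0,"wy":0,"wz":0,"jaw":0}]}}

```text
time: 10.1
tool_pos: [519.8, -135.6, 36.1]
tcp_rot: [0.002, 1.396, -0.179]
contact_force: [-1.7, 0.2, -0.6]
grip_width: 45.7
```

Run:
```python
from h import *
o,R0=st()
for a in (0,):
  p1=T2W(17.6,-82,35.5);print(delta(o['tool_pos'],R0,p1,dn(YAW,TAU)))
# arc row
d=0.03
p0,Ra=T2W(17.6,-82,35.5),dn(YAW,TAU)
c=T2W(0,0,35.5);Rz=R.from_euler('z',d).as_matrix()
print(delta(p0,Ra,c+Rz@(p0-c),dn(YAW+d,TAU)))
```

```text
t 10.1 TCP(track) [  4.14 -83.31  36.06] pushtip [-21.32 -83.26  48.82] yaw -0.12 tilt 10.02 w 45.7 F fwd/left/up [-1.71 -0.08 -0.61]
(array([0.289, 0.133, 1.315]), array([-0.0021,  0.0004,  0.    ]))
(array([0.043, 0.056, 0.241]), array([-0.0295, -0.    ,  0.0052]))
```

Request:
{"name": "arm_command", "arguments": {"plan": [{"tx":0.045,"ty":0.02,"tz":0.26,"wx":0,"wy":0,"wz":0,"jaw":0},{"tx":0.045,"ty":0.02,"tz":0.26,"wx":0,"wy":0,"wz":0,"jaw":0},{"tx":0.045,"ty":0.02,"tz":0.26,"wx":0,"wy":0,"wz":0,"jaw":0},{"tx":0.045,"ty":0.02,"tz":0.26,"wx":0,"wy":0,"wz":0,"jaw":0},{"tx":0.045,"ty":0.02,"tz":0.26,"wx":0,"wy":0,"wz":0,"jaw":0},{"tx":0.043,"ty":0.056,"tz":0.241,"wx":-0.0295,"wy":0,"wz":0.0052,"jaw":0},{"tx":0.043,"ty":0.056,"tz":0.241,"wx":-0.0295,"wy":0,"wz":0.0052,"jaw":0},{"tx":0.043,"ty":0.056,"tz":0.241,"wx":-0.0295,"wy":0,"wz":0.0052,"jaw":0},{"tx":0.043,"ty":0.056,"tz":0.241,"wx":-0.0295,"wy":0,"wz":0.0052,"jaw":0},{"tx":0.043,"ty":0.056,"tz":0.241,"wx":-0.0295,"wy":0,"wz":0.0052,"jaw":0},{"tx":0.043,"ty":0.056,"tz":0.241,"wx":-0.0295,"wy":0,"wz":0.0052,"jaw":0},{"tx":0.043,"ty":0.056,"tz":0.241,"wx":-0.0295,"wy":0,"wz":0.0052,"jaw":0},{"tx":0.043,"ty":0.056,"tz":0.241,"wx":-0.0295,"wy":0,"wz":0.0052,"jaw":0},{"tx":0.043,"ty":0.056,"tz":0.241,"wx":-0.0295,"wy":0,"wz":0.0052,"jaw":0},{"tx":0.043,"ty":0.056,"tz":0.241,"wx":-0.0295,"wy":0,"wz":0.0052,"jaw":0}]}}

```text
time: 11.6
tool_pos: [557.5, -132.5, 36.1]
tcp_rot: [0.001, 1.396, 0.121]
contact_force: [-1.1, 0.8, 0.3]
grip_width: 45.9
```

```bash
cat >> h.py <<'E'
def arc(th):  # desired TCP pose at arc angle th
    p=T2W(0,0,35.5);return p+R.from_euler('z',th).as_matrix()@(T2W(17.6,-82,35.5)-p),dn(YAW+th,TAU)
E
python3 - <<'E'
from h import *
o,R0=st()
print(delta(o['tool_pos'],R0,*arc(0.3)))
im=imaging.capture('wrist');cv2.imwrite('pics/wrist8.png',im)
E
```

```text
t 11.6 TCP(track) [ 40.71 -73.56  36.08] pushtip [ 16.26 -81.09  48.82] yaw 17.12 tilt 10.02 w 45.9 F fwd/left/up [-0.95  0.97  0.3 ]
(array([0.065, 0.03 , 0.034]), array([-0.0012,  0.0004,  0.0001]))
```

View pics/wrist8.png

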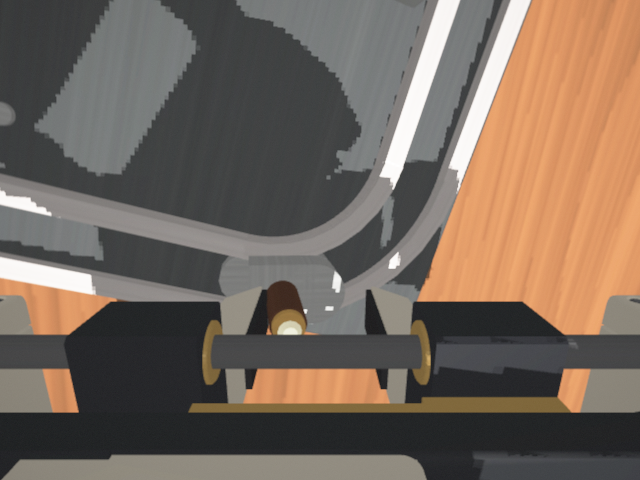

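The stem is still against the rear pad (cap at (289,330)) and the force is about 1 N. On round the bend.

Request:
{"name": "arm_command", "arguments": {"plan": [{"tx":0.043,"ty":0.07,"tz":0.241,"wx":-0.0295,"wy":0,"wz":0.0052,"jaw":0},{"tx":0.043,"ty":0.07,"tz":0.241,"wx":-0.0295,"wy":0,"wz":0.0052,"jaw":0},{"tx":0.043,"ty":0.056,"tz":0.241,"wx":-0.0295,"wy":0,"wz":0.0052,"jaw":0},{"tx":0.043,"ty":0.056,"tz":0.241,"wx":-0.0295,"wy":0,"wz":0.0052,"jaw":0},{"tx":0.043,"ty":0.056,"tz":0.241,"wx":-0.0295,"wy":0,"wz":0.0052,"jaw":0},{"tx":0.043,"ty":0.056,"tz":0.241,"wx":-0.0295,"wy":0,"wz":0.0052,"jaw":0},{"tx":0.043,"ty":0.056,"tz":0.241,"wx":-0.0295,"wy":0,"wz":0.0052,"jaw":0},{"tx":0.043,"ty":0.056,"tz":0.241,"wx":-0.0295,"wy":0,"wz":0.0052,"jaw":0},{"tx":0.043,"ty":0.056,"tz":0.241,"wx":-0.0295,"wy":0,"wz":0.0052,"jaw":0},{"tx":0.043,"ty":0.056,"tz":0.241,"wx":-0.0295,"wy":0,"wz":0.0052,"jaw":0},{"tx":0.043,"ty":0.056,"tz":0.241,"wx":-0.0295,"wy":0,"wz":0.0052,"jaw":0},{"tx":0.043,"ty":0.056,"tz":0.241,"wx":-0.0295,"wy":0,"wz":0.0052,"jaw":0},{"tx":0.043,"ty":0.056,"tz":0.241,"wx":-0.0295,"wy":0,"wz":0.0052,"jaw":0},{"tx":0.043,"ty":0.056,"tz":0.241,"wx":-0.0295,"wy":0,"wz":0.0052,"jaw":0},{"tx":0.043,"ty":0.056,"tz":0.241,"wx":-0.0295,"wy":0,"wz":0.0052,"jaw":0}]}}

```text
time: 13.15
tool_pos: [589.3, -112.5, 36.1]
tcp_rot: [-0.002, 1.396, 0.569]
contact_force: [-2.0, -0.9, 0.0]
grip_width: 45.9
```

Run:
```python
from h import *
o,R0=st()
print(delta(o['tool_pos'],R0,*arc(0.75)))
im=imaging.capture('wrist');cv2.imwrite('pics/wrist9.png',im)
```

```text
t 13.15 TCP(track) [ 68.46 -48.24  36.06] pushtip [ 49.75 -65.63  48.8 ] yaw 42.93 tilt 10.03 w 45.9 F fwd/left/up [-2.16  0.38  0.03]
(array([ 0.062, -0.004,  0.028]), array([-0.0008,  0.0006,  0.0004]))
```

View pics/wrist9.png

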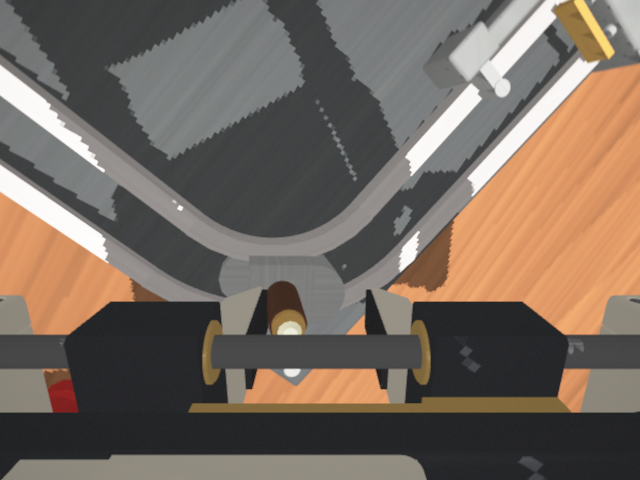

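Request:
{"name": "arm_command", "arguments": {"plan": [{"tx":0.043,"ty":0.056,"tz":0.241,"wx":-0.0295,"wy":0,"wz":0.0052,"jaw":0},{"tx":0.043,"ty":0.056,"tz":0.241,"wx":-0.0295,"wy":0,"wz":0.0052,"jaw":0},{"tx":0.043,"ty":0.056,"tz":0.241,"wx":-0.0295,"wy":0,"wz":0.0052,"jaw":0},{"tx":0.043,"ty":0.056,"tz":0.241,"wx":-0.0295,"wy":0,"wz":0.0052,"jaw":0},{"tx":0.043,"ty":0.056,"tz":0.241,"wx":-0.0295,"wy":0,"wz":0.0052,"jaw":0},{"tx":0.043,"ty":0.056,"tz":0.241,"wx":-0.0295,"wy":0,"wz":0.0052,"jaw":0},{"tx":0.043,"ty":0.056,"tz":0.241,"wx":-0.0295,"wy":0,"wz":0.0052,"jaw":0},{"tx":0.043,"ty":0.056,"tz":0.241,"wx":-0.0295,"wy":0,"wz":0.0052,"jaw":0},{"tx":0.043,"ty":0.056,"tz":0.241,"wx":-0.0295,"wy":0,"wz":0.0052,"jaw":0},{"tx":0.043,"ty":0.056,"tz":0.241,"wx":-0.0295,"wy":0,"wz":0.0052,"jaw":0},{"tx":0.043,"ty":0.056,"tz":0.241,"wx":-0.0295,"wy":0,"wz":0.0052,"jaw":0},{"tx":0.043,"ty":0.056,"tz":0.241,"wx":-0.0295,"wy":0,"wz":0.0052,"jaw":0},{"tx":0.043,"ty":0.056,"tz":0.241,"wx":-0.0295,"wy":0,"wz":0.0052,"jaw":0},{"tx":0.043,"ty":0.056,"tz":0.241,"wx":-0.0295,"wy":0,"wz":0.0052,"jaw":0},{"tx":0.043,"ty":0.056,"tz":0.241,"wx":-0.0295,"wy":0,"wz":0.0052,"jaw":0}]}}

```text
time: 14.7
tool_pos: [609.4, -81.0, 36.0]
tcp_rot: [-0.003, 1.396, 1.017]
contact_force: [-1.6, -2.9, 1.1]
grip_width: 45.9
```

Request:
{"name": "arm_command", "arguments": {"plan": [{"tx":0.043,"ty":0.056,"tz":0.241,"wx":-0.0295,"wy":0,"wz":0.0052,"jaw":0},{"tx":0.043,"ty":0.056,"tz":0.241,"wx":-0.0295,"wy":0,"wz":0.0052,"jaw":0},{"tx":0.043,"ty":0.056,"tz":0.241,"wx":-0.0295,"wy":0,"wz":0.0052,"jaw":0},{"tx":0.043,"ty":0.056,"tz":0.241,"wx":-0.0295,"wy":0,"wz":0.0052,"jaw":0},{"tx":0.043,"ty":0.056,"tz":0.241,"wx":-0.0295,"wy":0,"wz":0.0052,"jaw":0},{"tx":0.043,"ty":0.056,"tz":0.241,"wx":-0.0295,"wy":0,"wz":0.0052,"jaw":0},{"tx":0.043,"ty":0.056,"tz":0.241,"wx":-0.0295,"wy":0,"wz":0.0052,"jaw":0},{"tx":0.043,"ty":0.056,"tz":0.241,"wx":-0.0295,"wy":0,"wz":0.0052,"jaw":0},{"tx":0.043,"ty":0.056,"tz":0.241,"wx":-0.0295,"wy":0,"wz":0.0052,"jaw":0},{"tx":0.043,"ty":0.056,"tz":0.241,"wx":-0.0295,"wy":0,"wz":0.0052,"jaw":0},{"tx":0.043,"ty":0.056,"tz":0.241,"wx":-0.0295,"wy":0,"wz":0.0052,"jaw":0},{"tx":0.043,"ty":0.056,"tz":0.241,"wx":-0.0295,"wy":0,"wz":0.0052,"jaw":0}]}}

```text
time: 15.9
tool_pos: [614.3, -51.3, 36.0]
tcp_rot: [-0.005, 1.396, 1.375]
contact_force: [-0.7, -2.1, 1.2]
grip_width: 46.0
```

Run:
```python
from h import *
o,R0=st()
print(delta(o['tool_pos'],R0,*arc(np.pi/2)))
np.save('w10.npy',np.r_[o['tool_pos'],o['tcp_rot']])
im=imaging.capture('wrist');cv2.imwrite('pics/wrist10.png',im)
```

```text
t 15.9 TCP(track) [82.1  16.4  35.98] pushtip [81.76 -9.22 48.71] yaw 89.28 tilt 10.02 w 46.0 F fwd/left/up [-2.22  0.23  1.21]
(array([0.068, 0.011, 0.109]), array([-0.0124,  0.0003,  0.003 ]))
```

View pics/wrist10.png

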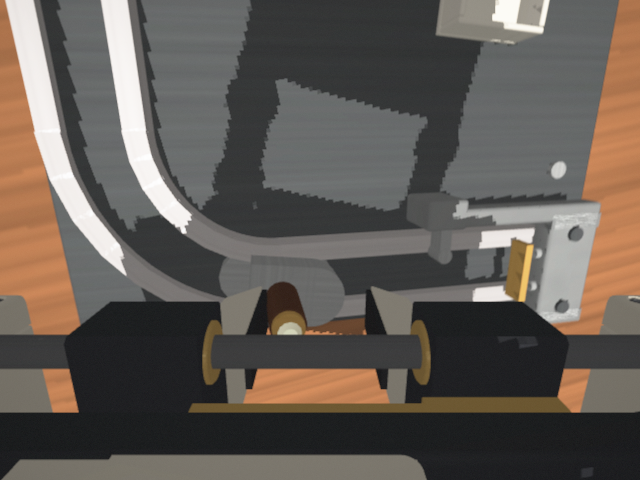

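Round the bend, with the stem at y≈-1 and the force at 2 N. The view shows the pin at about (440,255) and the plunger at (520,270). Next is the exit lane up to just before the pin.

Request:
{"name": "arm_command", "arguments": {"plan": [{"tx":0.044,"ty":0.01,"tz":0.25,"wx":-0.006,"wy":0,"wz":0.0015,"jaw":0},{"tx":0.044,"ty":0.01,"tz":0.25,"wx":-0.006,"wy":0,"wz":0.0015,"jaw":0},{"tx":0.044,"ty":0,"tz":0.25,"wx":0,"wy":0,"wz":0,"jaw":0},{"tx":0.044,"ty":0,"tz":0.25,"wx":0,"wy":0,"wz":0,"jaw":0},{"tx":0.044,"ty":0,"tz":0.25,"wx":0,"wy":0,"wz":0,"jaw":0},{"tx":0.044,"ty":0,"tz":0.25,"wx":0,"wy":0,"wz":0,"jaw":0},{"tx":0.044,"ty":0,"tz":0.25,"wx":0,"wy":0,"wz":0,"jaw":0},{"tx":0.044,"ty":0,"tz":0.25,"wx":0,"wy":0,"wz":0,"jaw":0},{"tx":0.044,"ty":0,"tz":0.25,"wx":0,"wy":0,"wz":0,"jaw":0},{"tx":0.044,"ty":0,"tz":0.25,"wx":0,"wy":0,"wz":0,"jaw":0},{"tx":0.044,"ty":0,"tz":0.25,"wx":0,"wy":0,"wz":0,"jaw":0},{"tx":0.044,"ty":0,"tz":0.25,"wx":0,"wy":0,"wz":0,"jaw":0},{"tx":0.044,"ty":0,"tz":0.25,"wx":0,"wy":0,"wz":0,"jaw":0},{"tx":0.044,"ty":0,"tz":0.25,"wx":0,"wy":0,"wz":0,"jaw":0},{"tx":0.044,"ty":0,"tz":0.25,"wx":0,"wy":0,"wz":0,"jaw":0},{"tx":0.044,"ty":0,"tz":0.25,"wx":0,"wy":0,"wz":0,"jaw":0},{"tx":0.044,"ty":0,"tz":0.25,"wx":0,"wy":0,"wz":0,"jaw":0}]}}

```text
time: 17.65
tool_pos: [621.8, -8.9, 35.9]
tcp_rot: [0.003, 1.396, 1.392]
contact_force: [-0.0, -2.4, 1.1]
grip_width: 46.0
```

Run:
```python
from h import *
o,R0=st()
np.save('w11.npy',np.r_[o['tool_pos'],o['tcp_rot']])
im=imaging.capture('wrist');cv2.imwrite('pics/wrist11.png',im)
C=cam('wrist',o);print([proj(C,T2W(81,85.5,z)).round().tolist() for z in (30,38)],proj(C,T2W(65.3,85.5,38)))
im=imaging.capture('scene');cv2.imwrite('pics/scene11.png',cv2.resize(im[200:320,250:410],None,fx=5,fy=5,interpolation=cv2.INTER_CUBIC))
```

```text
t 17.65 TCP(track) [81.95 59.51 35.94] pushtip [81.88 33.92 48.69] yaw 89.83 tilt 10.01 w 46.0 F fwd/left/up [-2.33 -0.39  1.09]
[[[361.0, 286.0]], [[366.0, 292.0]]] [[366.80220536 263.28361724]]
```

View pics/wrist11.png

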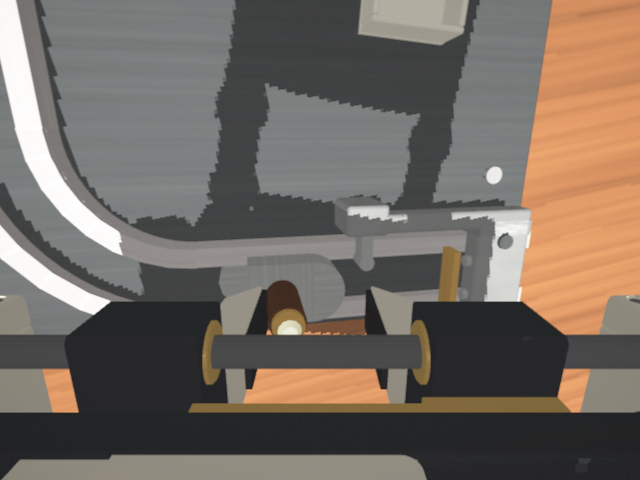

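View pics/scene11.png

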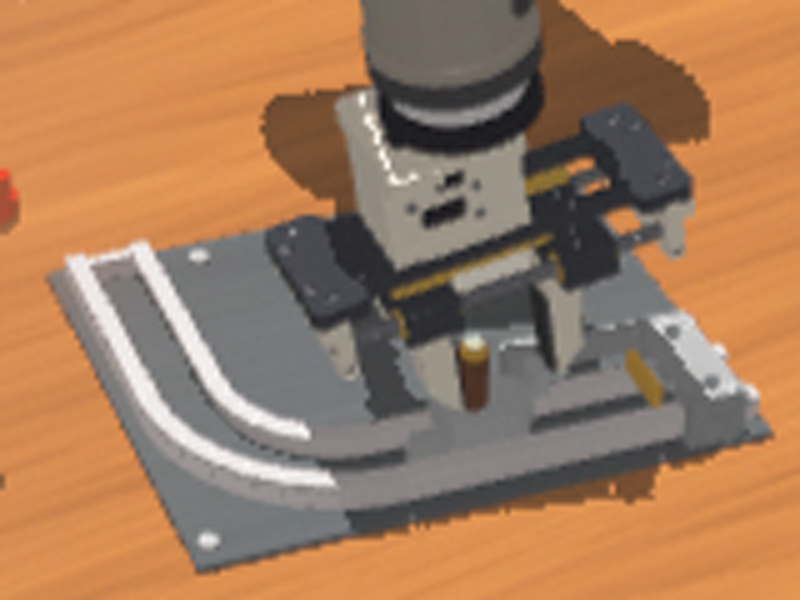

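Request:
{"name": "arm_command", "arguments": {"plan": [{"tx":0.026,"ty":0,"tz":0.15,"wx":0,"wy":0,"wz":0,"jaw":0},{"tx":0.026,"ty":0,"tz":0.15,"wx":0,"wy":0,"wz":0,"jaw":0},{"tx":0.026,"ty":0,"tz":0.15,"wx":0,"wy":0,"wz":0,"jaw":0},{"tx":0.026,"ty":0,"tz":0.15,"wx":0,"wy":0,"wz":0,"jaw":0},{"tx":0.026,"ty":0,"tz":0.15,"wx":0,"wy":0,"wz":0,"jaw":0},{"tx":0.026,"ty":0,"tz":0.15,"wx":0,"wy":0,"wz":0,"jaw":0},{"tx":0.026,"ty":0,"tz":0.15,"wx":0,"wy":0,"wz":0,"jaw":0},{"tx":0.026,"ty":0,"tz":0.15,"wx":0,"wy":0,"wz":0,"jaw":0},{"tx":0.026,"ty":0,"tz":0.15,"wx":0,"wy":0,"wz":0,"jaw":0},{"tx":0.026,"ty":0,"tz":0.15,"wx":0,"wy":0,"wz":0,"jaw":0}]}}

```text
time: 18.75
tool_pos: [624.6, 5.9, 36.0]
tcp_rot: [0.001, 1.396, 1.39]
contact_force: [-0.0, -3.4, 0.1]
grip_width: 46.1
```

Request:
{"name": "arm_command", "arguments": {"plan": [{"tx":0.02,"ty":0,"tz":0.12,"wx":0,"wy":0,"wz":0,"jaw":0},{"tx":0.02,"ty":0,"tz":0.12,"wx":0,"wy":0,"wz":0,"jaw":0},{"tx":0.02,"ty":0,"tz":0.12,"wx":0,"wy":0,"wz":0,"jaw":0},{"tx":0.02,"ty":0,"tz":0.12,"wx":0,"wy":0,"wz":0,"jaw":0},{"tx":0.02,"ty":0,"tz":0.12,"wx":0,"wy":0,"wz":0,"jaw":0},{"tx":0.02,"ty":0,"tz":0.12,"wx":0,"wy":0,"wz":0,"jaw":0}]}}

```text
time: 19.35
tool_pos: [626.0, 13.2, 36.1]
tcp_rot: [0.0, 1.396, 1.389]
contact_force: [0.5, -3.4, -1.4]
grip_width: 45.6
```

Run:
```python
from h import *
o,R0=st()
im=imaging.capture('wrist');cv2.imwrite('pics/wrist12.png',im)
```

```text
t 19.35 TCP(track) [82.2  81.96 36.08] pushtip [82.12 56.57 48.86] yaw 89.83 tilt 10.02 w 45.6 F fwd/left/up [-3.21 -1.05 -1.36]
```

View pics/wrist12.png

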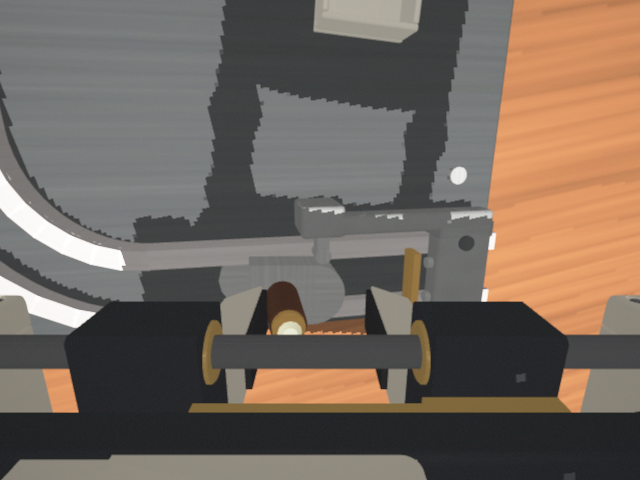

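The nose is past the pin (the pin, around (322,245), is being pushed aside) with 3 N. Continuing.

Request:
{"name": "arm_command", "arguments": {"plan": [{"tx":0.021,"ty":0,"tz":0.12,"wx":0,"wy":0,"wz":0,"jaw":0},{"tx":0.021,"ty":0,"tz":0.12,"wx":0,"wy":0,"wz":0,"jaw":0},{"tx":0.021,"ty":0,"tz":0.12,"wx":0,"wy":0,"wz":0,"jaw":0},{"tx":0.021,"ty":0,"tz":0.12,"wx":0,"wy":0,"wz":0,"jaw":0},{"tx":0.021,"ty":0,"tz":0.12,"wx":0,"wy":0,"wz":0,"jaw":0},{"tx":0.021,"ty":0,"tz":0.12,"wx":0,"wy":0,"wz":0,"jaw":0},{"tx":0.021,"ty":0,"tz":0.12,"wx":0,"wy":0,"wz":0,"jaw":0},{"tx":0.021,"ty":0,"tz":0.12,"wx":0,"wy":0,"wz":0,"jaw":0},{"tx":0.021,"ty":0,"tz":0.12,"wx":0,"wy":0,"wz":0,"jaw":0},{"tx":0.021,"ty":0,"tz":0.12,"wx":0,"wy":0,"wz":0,"jaw":0}]}}

```text
time: 20.4
tool_pos: [628.1, 25.2, 36.1]
tcp_rot: [0.002, 1.396, 1.391]
contact_force: [1.4, -2.0, -0.8]
grip_width: 46.0
```

Request:
{"name": "arm_command", "arguments": {"plan": [{"tx":0.021,"ty":0,"tz":0.12,"wx":0,"wy":0,"wz":0,"jaw":0},{"tx":0.021,"ty":0,"tz":0.12,"wx":0,"wy":0,"wz":0,"jaw":0},{"tx":0.021,"ty":0,"tz":0.12,"wx":0,"wy":0,"wz":0,"jaw":0},{"tx":0.021,"ty":0,"tz":0.12,"wx":0,"wy":0,"wz":0,"jaw":0},{"tx":0.021,"ty":0,"tz":0.12,"wx":0,"wy":0,"wz":0,"jaw":0},{"tx":0.021,"ty":0,"tz":0.12,"wx":0,"wy":0,"wz":0,"jaw":0},{"tx":0.021,"ty":0,"tz":0.12,"wx":0,"wy":0,"wz":0,"jaw":0},{"tx":0.021,"ty":0,"tz":0.12,"wx":0,"wy":0,"wz":0,"jaw":0},{"tx":0.021,"ty":0,"tz":0.12,"wx":0,"wy":0,"wz":0,"jaw":0},{"tx":0.021,"ty":0,"tz":0.12,"wx":0,"wy":0,"wz":0,"jaw":0}]}}

```text
time: 21.4
tool_pos: [630.3, 37.1, 36.1]
tcp_rot: [0.002, 1.396, 1.391]
contact_force: [0.7, -2.5, -0.9]
grip_width: 45.9
```

Run:
```python
from h import *
o,R0=st()
im=imaging.capture('wrist');cv2.imwrite('pics/wrist13.png',im)
```

```text
t 21.4 TCP(track) [ 82.15 106.31  36.1 ] pushtip [82.08 80.75 48.85] yaw 89.83 tilt 10.02 w 45.9 F fwd/left/up [-2.3  -1.17 -0.87]
```

View pics/wrist13.png

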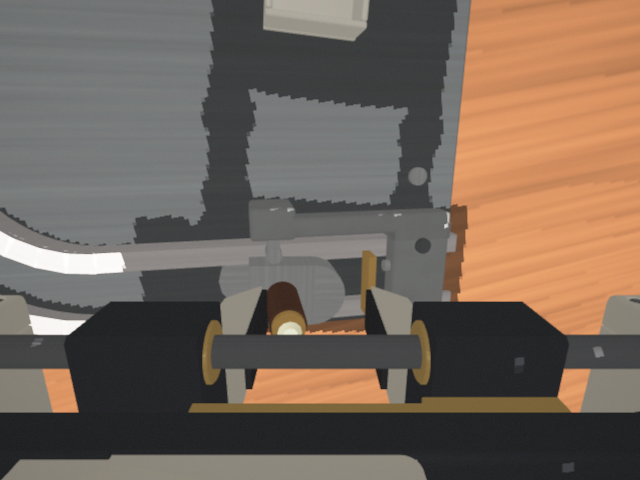

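Request:
{"name": "arm_command", "arguments": {"plan": [{"tx":0.018,"ty":0,"tz":0.1,"wx":0,"wy":0,"wz":0,"jaw":0},{"tx":0.018,"ty":0,"tz":0.1,"wx":0,"wy":0,"wz":0,"jaw":0},{"tx":0.018,"ty":0,"tz":0.1,"wx":0,"wy":0,"wz":0,"jaw":0},{"tx":0.018,"ty":0,"tz":0.1,"wx":0,"wy":0,"wz":0,"jaw":0},{"tx":0.018,"ty":0,"tz":0.1,"wx":0,"wy":0,"wz":0,"jaw":0},{"tx":0.018,"ty":0,"tz":0.1,"wx":0,"wy":0,"wz":0,"jaw":0},{"tx":0.018,"ty":0,"tz":0.1,"wx":0,"wy":0,"wz":0,"jaw":0},{"tx":0.018,"ty":0,"tz":0.1,"wx":0,"wy":0,"wz":0,"jaw":0}]}}

```text
time: 22.25
tool_pos: [631.8, 45.1, 36.1]
tcp_rot: [0.002, 1.396, 1.391]
contact_force: [1.1, -1.2, 0.5]
grip_width: 46.2
```

Request:
{"name": "arm_command", "arguments": {"plan": [{"tx":0.009,"ty":0,"tz":0.05,"wx":0,"wy":0,"wz":0,"jaw":0},{"tx":0.009,"ty":0,"tz":0.05,"wx":0,"wy":0,"wz":0,"jaw":0}]}}

```text
time: 22.45
tool_pos: [632.0, 46.1, 36.1]
tcp_rot: [0.002, 1.396, 1.391]
contact_force: [0.6, -1.5, -0.8]
grip_width: 45.9
```

Request:
{"name": "arm_command", "arguments": {"plan": [{"tx":0.009,"ty":0,"tz":0.05,"wx":0,"wy":0,"wz":0,"jaw":0},{"tx":0.009,"ty":0,"tz":0.05,"wx":0,"wy":0,"wz":0,"jaw":0}]}}

```text
time: 22.65
tool_pos: [632.2, 47.0, 36.1]
tcp_rot: [0.001, 1.396, 1.39]
contact_force: [1.0, -1.9, -0.2]
grip_width: 45.8
```

Request:
{"name": "arm_command", "arguments": {"plan": [{"tx":0.009,"ty":0,"tz":0.05,"wx":0,"wy":0,"wz":0,"jaw":0},{"tx":0.009,"ty":0,"tz":0.05,"wx":0,"wy":0,"wz":0,"jaw":0}]}}

```text
time: 22.85
tool_pos: [632.3, 48.0, 36.1]
tcp_rot: [0.002, 1.396, 1.391]
contact_force: [1.5, -1.8, -0.2]
grip_width: 45.7
```

Run:
```python
from h import *
o,R0=st()
im=imaging.capture('wrist');cv2.imwrite('pics/wrist14.png',cv2.resize(im[190:350,180:440],None,fx=3,fy=3,interpolation=cv2.INTER_CUBIC))
```

```text
t 22.85 TCP(track) [ 82.19 117.36  36.09] pushtip [82.12 91.89 48.86] yaw 89.83 tilt 10.01 w 45.7 F fwd/left/up [-1.53 -1.76 -0.18]
```

View pics/wrist14.png

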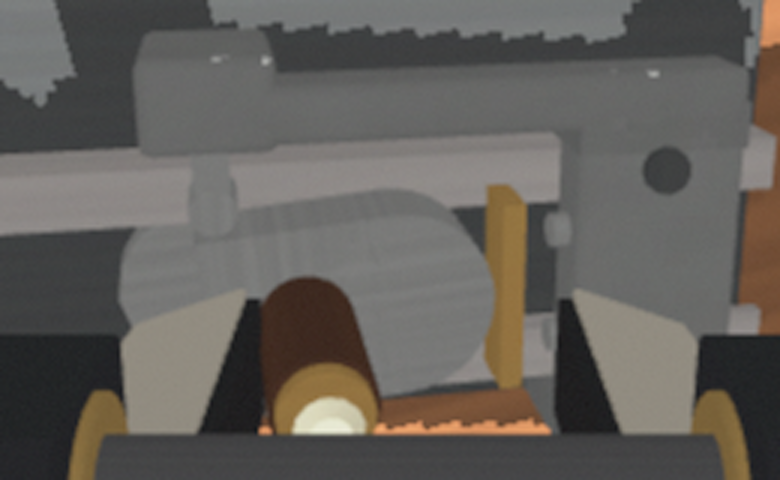

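The nose at (493,290) is at the plunger (490,285) and the pin is at (213,195). Now small steps, watching the force.

Request:
{"name": "arm_command", "arguments": {"plan": [{"tx":0.009,"ty":0,"tz":0.05,"wx":0,"wy":0,"wz":0,"jaw":0},{"tx":0.009,"ty":0,"tz":0.05,"wx":0,"wy":0,"wz":0,"jaw":0}]}}

```text
time: 23.1
tool_pos: [632.5, 49.0, 36.1]
tcp_rot: [0.002, 1.396, 1.391]
contact_force: [1.0, -2.4, -0.2]
grip_width: 45.8
```

Request:
{"name": "arm_command", "arguments": {"plan": [{"tx":0.009,"ty":0,"tz":0.05,"wx":0,"wy":0,"wz":0,"jaw":0},{"tx":0.009,"ty":0,"tz":0.05,"wx":0,"wy":0,"wz":0,"jaw":0}]}}

```text
time: 23.3
tool_pos: [632.7, 50.1, 36.1]
tcp_rot: [0.002, 1.396, 1.391]
contact_force: [0.7, -2.2, 0.2]
grip_width: 45.9
```

Request:
{"name": "arm_command", "arguments": {"plan": [{"tx":0.009,"ty":0,"tz":0.05,"wx":0,"wy":0,"wz":0,"jaw":0},{"tx":0.009,"ty":0,"tz":0.05,"wx":0,"wy":0,"wz":0,"jaw":0}]}}

```text
time: 23.5
tool_pos: [632.9, 50.8, 36.1]
tcp_rot: [0.001, 1.396, 1.39]
contact_force: [0.9, -3.9, 0.9]
grip_width: 45.8
```

Run:
```python
from h import *
o,R0=st()
im=imaging.capture('wrist');cv2.imwrite('pics/wrist15.png',cv2.resize(im[190:350,180:440],None,fx=3,fy=3,interpolation=cv2.INTER_CUBIC))
```

```text
t 23.5 TCP(track) [ 82.23 120.16  36.07] pushtip [82.16 94.64 48.84] yaw 89.83 tilt 9.99 w 45.8 F fwd/left/up [-3.69 -1.61  0.9 ]
```

View pics/wrist15.png

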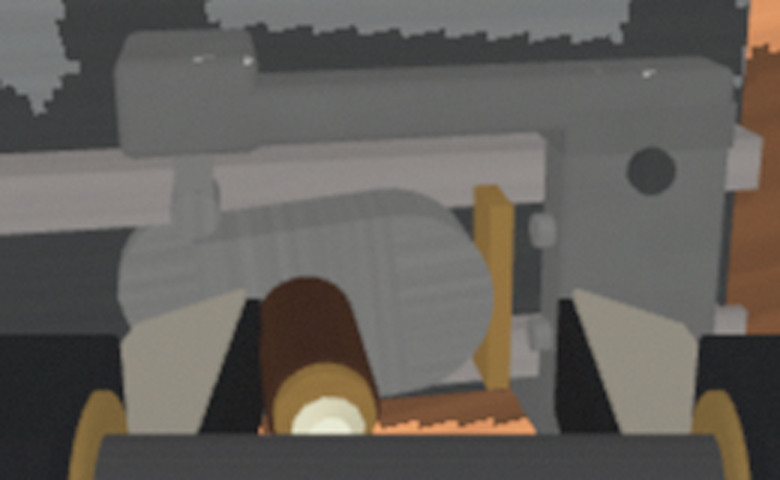

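Request:
{"name": "arm_command", "arguments": {"plan": [{"tx":0.009,"ty":0,"tz":0.05,"wx":0,"wy":0,"wz":0,"jaw":0},{"tx":0.009,"ty":0,"tz":0.05,"wx":0,"wy":0,"wz":0,"jaw":0}]}}

```text
time: 23.75
tool_pos: [633.0, 51.7, 36.1]
tcp_rot: [0.002, 1.396, 1.391]
contact_force: [-0.2, -4.8, 1.1]
grip_width: 45.9
```

Request:
{"name": "arm_command", "arguments": {"plan": [{"tx":0.009,"ty":0,"tz":0.05,"wx":0,"wy":0,"wz":0,"jaw":0},{"tx":0.009,"ty":0,"tz":0.05,"wx":0,"wy":0,"wz":0,"jaw":0}]}}

```text
time: 23.95
tool_pos: [633.2, 52.5, 36.1]
tcp_rot: [0.001, 1.397, 1.39]
contact_force: [-0.0, -5.5, 1.5]
grip_width: 45.7
```

Request:
{"name": "arm_command", "arguments": {"plan": [{"tx":0.009,"ty":0,"tz":0.05,"wx":0,"wy":0,"wz":0,"jaw":0},{"tx":0,"ty":0,"tz":0,"wx":0,"wy":0,"wz":0,"jaw":0}]}}

```text
time: 24.15
tool_pos: [633.3, 52.9, 36.1]
tcp_rot: [0.001, 1.397, 1.39]
contact_force: [-0.5, -6.8, 0.4]
grip_width: 46.0
```

Run:
```python
from h import *
o,R0=st()
im=imaging.capture('wrist');cv2.imwrite('pics/wrist16.png',cv2.resize(im[190:350,180:440],None,fx=3,fy=3,interpolation=cv2.INTER_CUBIC))
```

```text
t 24.15 TCP(track) [ 82.26 122.36  36.13] pushtip [82.19 96.74 48.89] yaw 89.83 tilt 9.97 w 46.0 F fwd/left/up [-6.75 -0.69  0.35]
```

View pics/wrist16.png

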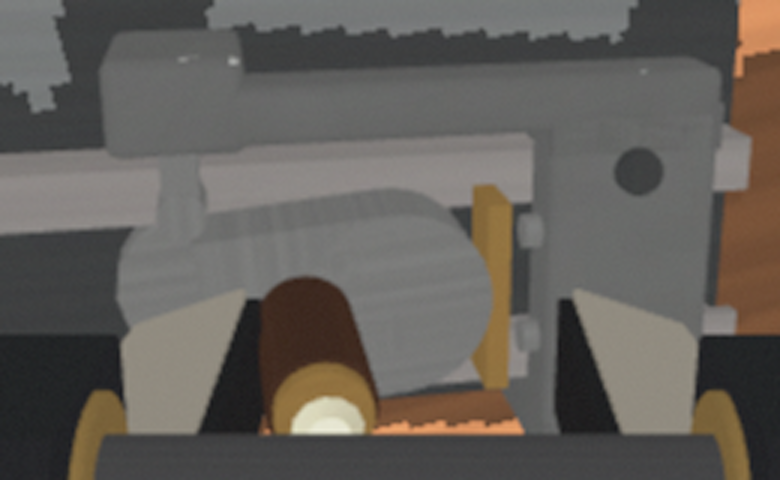

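Request:
{"name": "arm_command", "arguments": {"plan": [{"tx":0.009,"ty":0,"tz":0.05,"wx":0,"wy":0,"wz":0,"jaw":0},{"tx":0,"ty":0,"tz":0,"wx":0,"wy":0,"wz":0,"jaw":0}]}}

```text
time: 24.4
tool_pos: [633.3, 53.3, 36.1]
tcp_rot: [0.001, 1.397, 1.39]
contact_force: [-0.1, -6.3, 2.2]
grip_width: 45.5
```

Request:
{"name": "arm_command", "arguments": {"plan": [{"tx":0.009,"ty":0,"tz":0.05,"wx":0,"wy":0,"wz":0,"jaw":0},{"tx":0,"ty":0,"tz":0,"wx":0,"wy":0,"wz":0,"jaw":0}]}}

```text
time: 24.6
tool_pos: [633.4, 53.7, 36.1]
tcp_rot: [0.001, 1.397, 1.39]
contact_force: [-0.7, -7.9, 1.1]
grip_width: 45.8
```

Request:
{"name": "arm_command", "arguments": {"plan": [{"tx":0.009,"ty":0,"tz":0.05,"wx":0,"wy":0,"wz":0,"jaw":0},{"tx":0,"ty":0,"tz":0,"wx":0,"wy":0,"wz":0,"jaw":0}]}}

```text
time: 24.8
tool_pos: [633.5, 54.0, 36.2]
tcp_rot: [0.001, 1.397, 1.39]
contact_force: [-0.4, -7.7, 2.3]
grip_width: 46.1
```

Run:
```python
from h import *
o,R0=st()
im=imaging.capture('wrist');cv2.imwrite('pics/wrist17.png',cv2.resize(im[190:350,180:440],None,fx=3,fy=3,interpolation=cv2.INTER_CUBIC))
```

```text
t 24.8 TCP(track) [ 82.28 123.52  36.17] pushtip [82.2  97.88 48.94] yaw 89.83 tilt 9.94 w 46.1 F fwd/left/up [-7.62 -1.01  2.29]
```

View pics/wrist17.png

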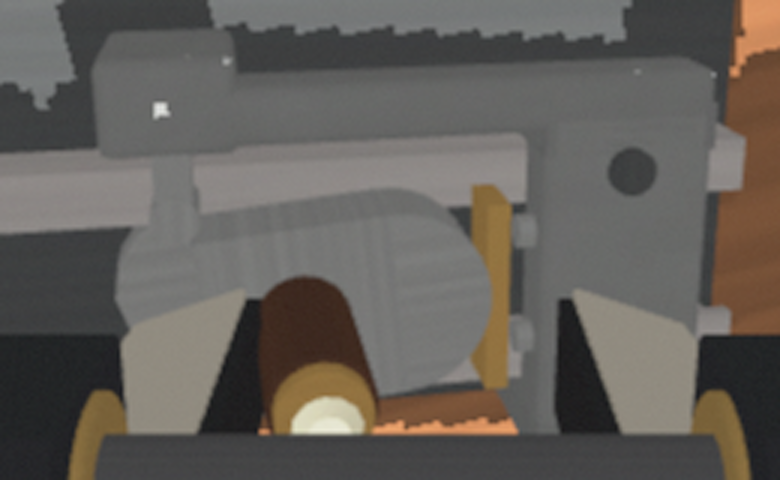

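Request:
{"name": "arm_command", "arguments": {"plan": [{"tx":0.009,"ty":0,"tz":0.05,"wx":0,"wy":0,"wz":0,"jaw":0},{"tx":0,"ty":0,"tz":0,"wx":0,"wy":0,"wz":0,"jaw":0}]}}

```text
time: 25.05
tool_pos: [633.6, 54.4, 36.2]
tcp_rot: [0.001, 1.398, 1.39]
contact_force: [-1.4, -8.2, 3.2]
grip_width: 45.9
```

Request:
{"name": "arm_command", "arguments": {"plan": [{"tx":0.009,"ty":0,"tz":0.05,"wx":0,"wy":0,"wz":0,"jaw":0},{"tx":0,"ty":0,"tz":0,"wx":0,"wy":0,"wz":0,"jaw":0}]}}

```text
time: 25.25
tool_pos: [633.7, 54.8, 36.2]
tcp_rot: [0.001, 1.398, 1.39]
contact_force: [-0.3, -8.7, 2.5]
grip_width: 46.2
```

Run:
```python
from h import *
o,R0=st()
im=imaging.capture('wrist');cv2.imwrite('pics/wrist18.png',cv2.resize(im[190:350,180:440],None,fx=3,fy=3,interpolation=cv2.INTER_CUBIC))
```

```text
t 25.25 TCP(track) [ 82.3  124.31  36.2 ] pushtip [82.23 98.63 48.96] yaw 89.84 tilt 9.92 w 46.2 F fwd/left/up [-8.6  -1.31  2.53]
```

View pics/wrist18.png

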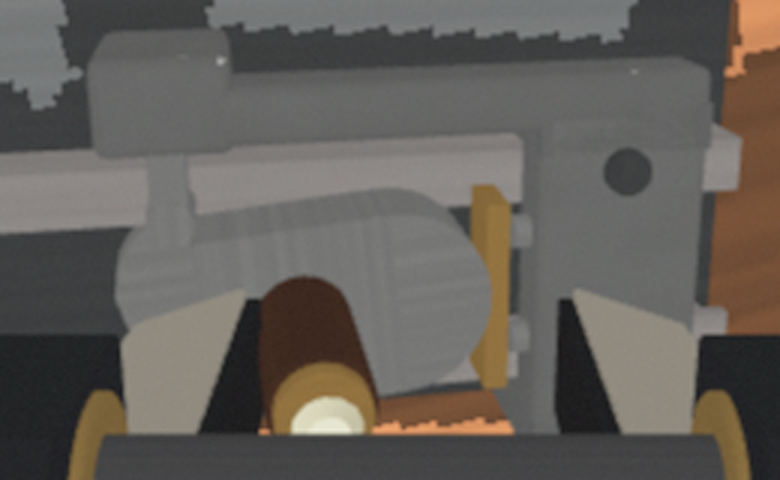

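Request:
{"name": "arm_command", "arguments": {"plan": [{"tx":0.009,"ty":0,"tz":0.05,"wx":0,"wy":0,"wz":0,"jaw":0},{"tx":0,"ty":0,"tz":0,"wx":0,"wy":0,"wz":0,"jaw":0}]}}

```text
time: 25.5
tool_pos: [633.7, 55.2, 36.2]
tcp_rot: [0.001, 1.398, 1.39]
contact_force: [-2.0, -8.6, 2.6]
grip_width: 46.1
```

Request:
{"name": "arm_command", "arguments": {"plan": [{"tx":0.009,"ty":0,"tz":0.05,"wx":0,"wy":0,"wz":0,"jaw":0},{"tx":0,"ty":0,"tz":0,"wx":0,"wy":0,"wz":0,"jaw":0}]}}

```text
time: 25.7
tool_pos: [633.9, 55.6, 36.3]
tcp_rot: [0.0, 1.398, 1.389]
contact_force: [-1.4, -8.5, 3.8]
grip_width: 45.8
```

Run:
```python
from h import *
o,R0=st()
im=imaging.capture('wrist');cv2.imwrite('pics/wrist19.png',cv2.resize(im[190:350,180:440],None,fx=3,fy=3,interpolation=cv2.INTER_CUBIC))
```

```text
t 25.7 TCP(track) [ 82.35 125.06  36.26] pushtip [82.28 99.61 49.08] yaw 89.83 tilt 9.9 w 45.8 F fwd/left/up [-8.66 -0.16  3.78]
```

View pics/wrist19.png

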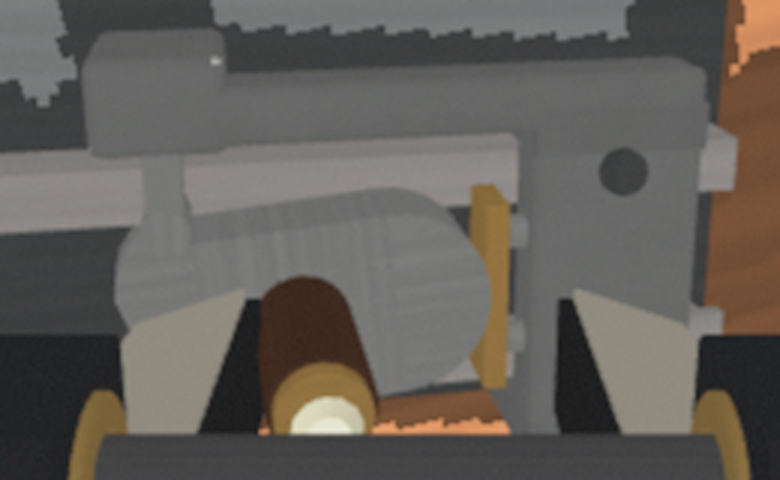

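The force has levelled at 8.6 N although the carrier moved on, and the pin's end has come in behind the tail (now about (165,255)). One more half-millimetre, then I back off 3 mm and see if it holds.

Request:
{"name": "arm_command", "arguments": {"plan": [{"tx":0.009,"ty":0,"tz":0.05,"wx":0,"wy":0,"wz":0,"jaw":0},{"tx":0.009,"ty":0,"tz":0.05,"wx":0,"wy":0,"wz":0,"jaw":0},{"tx":0,"ty":0,"tz":0,"wx":0,"wy":0,"wz":0,"jaw":0}]}}

```text
time: 26.05
tool_pos: [634.0, 56.2, 36.3]
tcp_rot: [0.001, 1.398, 1.39]
contact_force: [-1.7, -9.8, 3.8]
grip_width: 46.1
```

Request:
{"name": "arm_command", "arguments": {"plan": [{"tx":-0.009,"ty":0,"tz":-0.05,"wx":0,"wy":0,"wz":0,"jaw":0},{"tx":-0.018,"ty":0,"tz":-0.1,"wx":0,"wy":0,"wz":0,"jaw":0},{"tx":-0.018,"ty":0,"tz":-0.1,"wx":0,"wy":0,"wz":0,"jaw":0},{"tx":-0.018,"ty":0,"tz":-0.1,"wx":0,"wy":0,"wz":0,"jaw":0},{"tx":-0.018,"ty":0,"tz":-0.1,"wx":0,"wy":0,"wz":0,"jaw":0},{"tx":-0.018,"ty":0,"tz":-0.1,"wx":0,"wy":0,"wz":0,"jaw":0},{"tx":0,"ty":0,"tz":0,"wx":0,"wy":0,"wz":0,"jaw":0}]}}

```text
time: 26.75
tool_pos: [632.9, 53.0, 35.9]
tcp_rot: [0.006, 1.395, 1.395]
contact_force: [0.3, -0.4, -0.1]
grip_width: 45.7
```

Run:
```python
from h import *
o,R0=st()
im=imaging.capture('wrist');cv2.imwrite('pics/wrist20.png',cv2.resize(im[190:350,180:440],None,fx=3,fy=3,interpolation=cv2.INTER_CUBIC))
```

```text
t 26.75 TCP(track) [ 81.85 122.38  35.94] pushtip [81.8  96.9  48.69] yaw 89.83 tilt 10.04 w 45.7 F fwd/left/up [-0.38 -0.36 -0.09]
```

View pics/wrist20.png

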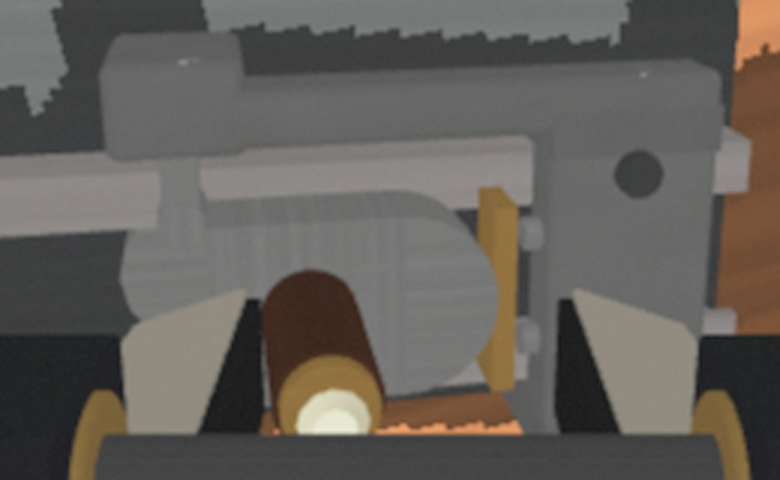

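Request:
{"name": "arm_command", "arguments": {"plan": [{"tx":-0.03,"ty":0,"tz":-0.2,"wx":0,"wy":0,"wz":0,"jaw":0},{"tx":-0.03,"ty":0,"tz":-0.2,"wx":0,"wy":0,"wz":0,"jaw":0},{"tx":-0.03,"ty":0,"tz":-0.2,"wx":0,"wy":0,"wz":0,"jaw":0},{"tx":-0.03,"ty":0,"tz":-0.2,"wx":0,"wy":0,"wz":0,"jaw":0},{"tx":0,"ty":0,"tz":0,"wx":0,"wy":0,"wz":0,"jaw":0}]}}

```text
time: 27.3
tool_pos: [631.6, 44.2, 35.9]
tcp_rot: [0.002, 1.396, 1.391]
contact_force: [0.4, 0.0, 0.3]
grip_width: 45.4
```

Run:
```python
from h import *
o,R0=st()
im=imaging.capture('wrist');cv2.imwrite('pics/wrist21.png',cv2.resize(im[190:350,180:440],None,fx=3,fy=3,interpolation=cv2.INTER_CUBIC))
```

```text
t 27.3 TCP(track) [ 82.2  113.49  35.86] pushtip [82.12 88.16 48.65] yaw 89.81 tilt 10.01 w 45.4 F fwd/left/up [ 0.09 -0.4   0.29]
```

View pics/wrist21.png

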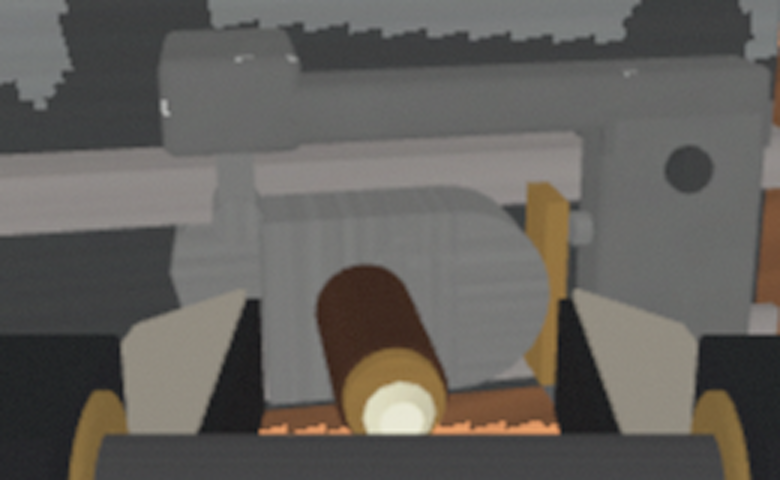

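The carrier stayed put. The nose-to-bolt distance is 141 px before and after backing off, the pin at (237,205) sits behind the tail (262,300), and there is no force. Lifting clear straight up.

Request:
{"name": "arm_command", "arguments": {"plan": [{"tx":-0.98,"ty":0,"tz":0.17,"wx":0,"wy":0,"wz":0,"jaw":0},{"tx":-0.98,"ty":0,"tz":0.17,"wx":0,"wy":0,"wz":0,"jaw":0},{"tx":-1.96,"ty":0,"tz":0.34,"wx":0,"wy":0,"wz":0,"jaw":0},{"tx":-1.96,"ty":0,"tz":0.34,"wx":0,"wy":0,"wz":0,"jaw":0},{"tx":-1.96,"ty":0,"tz":0.34,"wx":0,"wy":0,"wz":0,"jaw":0},{"tx":-1.96,"ty":0,"tz":0.34,"wx":0,"wy":0,"wz":0,"jaw":0},{"tx":-1.96,"ty":0,"tz":0.34,"wx":0,"wy":0,"wz":0,"jaw":0},{"tx":0,"ty":0,"tz":0,"wx":0,"wy":0,"wz":0,"jaw":0},{"tx":0,"ty":0,"tz":0,"wx":0,"wy":0,"wz":0,"jaw":0}]}}

```text
time: 28.25
tool_pos: [631.8, 44.2, 155.8]
tcp_rot: [-0.006, 1.396, 1.383]
contact_force: [-0.7, 0.8, 0.2]
grip_width: 45.5
```

Run:
```python
from h import *
o,R0=st()
im=imaging.capture('wrist');cv2.imwrite('pics/wrist22.png',cv2.resize(im[150:350,180:480],None,fx=2.6,fy=2.6,interpolation=cv2.INTER_CUBIC))
im=imaging.capture('scene');cv2.imwrite('pics/scene22.png',im)
```

```text
t 28.25 TCP(track) [ 82.3  113.55 155.82] pushtip [ 82.21  88.17 168.6 ] yaw 89.85 tilt 10.01 w 45.5 F fwd/left/up [0.69 0.88 0.16]
```

View pics/wrist22.png

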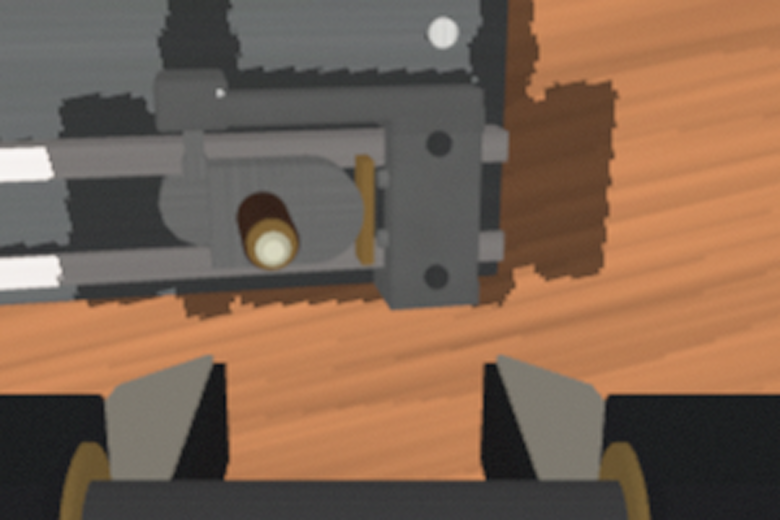

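View pics/scene22.png

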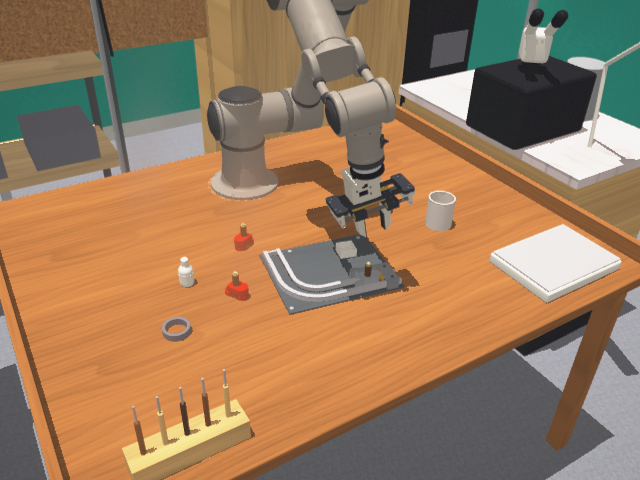

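The carrier sits latched between the plunger (365,210) and the pin (195,150) behind its tail, and the stem and stone are intact. Mug, bottle, tape and box are where they were, and the gripper is clear. Handing in.

Run:
```python
from plant import bot
print(bot.close_job())
```

```text
the job is handed in; nothing more can be done
None
```

I pushed the carrier by its stem along the guide, round the bend and into the head. The catch then snapped in behind the tail, and I let go and lifted clear. The job was handed in at about 28 s of the 61 s allowed.

- **Forces:** The wrist force was read after each move, not continuously. It was about 1–3 N in the lanes and bend, rising to about 10 N along the lane (about 11 N in all) at the plunger. As the catch went in, it levelled at about 8.6 N.
- **Latched:** After I backed the finger off, the carrier stayed put. The nose-to-head distance held at 141 px while the finger retreated another 9 mm, and the contact force was about 0. The pin is visible behind the tail. The latched origin is at about y = 105 mm by my bend-centred measurement. I could not measure the force holding the carrier between plunger and catch directly.
- **Other things:** In the last pictures the mug, bottle, tape, box and red look-alikes are where they were, judged by eye. The stem and stone look intact.
- **Disagreement:** The fingertips were about 39 mm higher than the stated tool geometry, roughly 17 mm behind the reported TCP instead of 22 mm ahead. Two camera views showed it and a contact-free test move confirmed it. I used the corrected value for all the pushing.

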